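# Stand the starter solenoids in a row on the parts tray

## Robot

A 6-joint arm with a two-finger parallel gripper is mounted at the origin on the work surface. World frame = base frame: x ahead of the robot, y to its left, z up, the work surface at z = 0. Lengths are in m, angles in rad, forces in N, time in s.
With the tool pointing down it reaches from about 0.35 to 0.775 m from the base axis. Payload 7.3 kg.
Tool frame: the origin (TCP) lies between the finger pads; the fingertips stand ahead of it and the grasp point (between the pads) lies 6 mm ahead of it (robot.tip_extent is the x of the fingertips in the tool frame, in m); x points along the fingers, z is the direction in which the jaws open and shut, and the axes are right-handed (so a half turn about x gives the same grasp; the last joint's range is limited). The gripper opens to 92 mm and grips with 3 to 60 N. Pads are 19 mm wide; open, the fingers measure 130 mm over their backs; the gripper's body (75 mm by 190 mm) begins 47 mm behind the grasp point.
Start: joints at [1.188, 0.342, 1.524, -0, 1.275, -0.146], TCP at [0.123, 0.51, 0.252] pointing down, gripper open.
Joint ranges: [-2.53, 2.53], [-0.77, 2.02], [0.04, 2.7], [-1, 4.14], [0.28, 2.66], [-3.11, 3.11]. Speed limits (rad/s): [2.57, 2.57, 3.14, 3.14, 3.14, 3.14].

## Interface

Orientations are given as [roll, pitch, yaw] about the fixed x, y, z axes, in that order (R = Rz(yaw) Ry(pitch) Rx(roll)).
In Python, from cell import robot gives the robot as it stands. The module is installed in compiled form; this text tells all that it offers.
- The arm moves only by the shell command python3 -m creep 'ROWS' [FORCE]. ROWS is JSON, a list of rows, each an object with "translation": the shift along the tool's x, y, z in m, a list of three; "twist": the turn, a rotation vector about the tool's x, y, z in rad, a list of three; "hand": the opening in per cent of the stroke, from 0 (shut) to 100 (fully open). A call has 1 to 5 rows; each row is the pose to reach, as a shift and turn from the pose measured when the call began, along the tool's axes at that moment; what a row does not reach only later rows make up. A row lasts 1/10 s, in which the tool goes at most 50 mm and 8.59 degrees, less where a joint would pass 70% of its speed; a pose out of reach is approached as far as the arm can. A call with a gripper value outside its range is refused whole. The fingers move at their own pace and stop on an object; FORCE is the grip in N (left out, the last holds). Time passes only in rows, so rows that repeat a pose let the fingers close. It gives the time, the measured TCP pose, the force and the opening at its end, in the units of the state.
- robot.observe(): the state, without advancing time (a new reading comes with each control period).
- robot.read_camera(name): name is "scene" or "top"; returns the picture (420x560x3 uint8, blue, green, red); there is no depth.
- robot.calibration(name): a dict with "intrinsics" (3x3 intrinsics, pixels), "dist" ([k1, k2, p1, p2, k3] as OpenCV has them; the pictures are not rectified), "cam_to_world" (4x4, takes a point from camera to world coordinates). Camera axes: x right, y up, looking along -z (the intrinsics and any distortion apply to the point x, -y, -z); pixel columns grow to the right and rows downward; lengths in m; the calibration is good to about 2 mm. A picture is of the moment at which its call begins. calibration takes no time and is no camera call.
- robot.hand_in(): hands the job in, once; it reports no verdict.
The state is a dict: "time": time; "qpos": joint angles; "qvel": joint speeds; "joint_efforts": joint torques, N m; "tool_pos": TCP position; "tool_rot": TCP orientation; "contact_force": force on the tool from outside, world axes, zero at the start; "torque": the same for the moment, N m; "opening": finger opening in m.
Only numpy, scipy, OpenCV 4.12 (cv2) and the standard library are available. Lean on these libraries where they do the work, as an engineer would, in place of code of your own. Each camera call takes 0.05 s, during which the arm holds its last target. There are 200 camera calls.

## Task

Stand the three starter solenoids that lie on the bench upright on the three free yellow pads of the blue tray, one to a pad, black terminal cap up, each centred on its pad and square to the tray, so that with the one already there they make a neat row. Set them down gently, and leave the standing solenoid, the bottle and the spanner where they are.

Things in the scene. Friction and masses are not known exactly. Their poses are not given: they have to be found in the camera images.
- sol_a: starter solenoid, 0.4 kg, 96 mm long: steel can 48 mm in diameter, 70 mm long; square aluminium foot plate (48 x 48 x 6 mm) at one end, smaller square black cap (34 x 34 x 20 mm) with two copper studs (12 mm more) at the other. Starts lying on a side of its foot plate. x: from foot to cap; z: up at the start. Origin: mid-length, on the side it lies on; centre line at z = 24 mm
- sol_b: starter solenoid, 0.4 kg, 96 mm long: steel can 48 mm in diameter, 70 mm long; square aluminium foot plate (48 x 48 x 6 mm) at one end, smaller square black cap (34 x 34 x 20 mm) with two copper studs (12 mm more) at the other. Starts lying on a side of its foot plate. x: from foot to cap; z: up at the start. Origin: mid-length, on the side it lies on; centre line at z = 24 mm
- sol_c: starter solenoid, 0.4 kg, 96 mm long: steel can 48 mm in diameter, 70 mm long; square aluminium foot plate (48 x 48 x 6 mm) at one end, smaller square black cap (34 x 34 x 20 mm) with two copper studs (12 mm more) at the other. Starts lying on a side of its foot plate. x: from foot to cap; z: up at the start. Origin: mid-length, on the side it lies on; centre line at z = 24 mm
- sol_a_foot (a point): centre of the outer face of the foot plate of sol_a, 48 mm from mid-length, on the centre line
- sol_b_foot (a point): centre of the outer face of the foot plate of sol_b, 48 mm from mid-length, on the centre line
- sol_c_foot (a point): centre of the outer face of the foot plate of sol_c, 48 mm from mid-length, on the centre line
- pad_a: yellow rubber place mark, 60 x 60 x 3 mm, fixed on the tray, its top 7 mm above the bench, edges parallel to the tray's. Origin: centre of its underside. Four of them in one row along the tray, 85 mm apart; which one holds the standing solenoid, and in what order the names come, changes each time
- pad_b: yellow rubber place mark, 60 x 60 x 3 mm, fixed on the tray, its top 7 mm above the bench, edges parallel to the tray's. Origin: centre of its underside. Four of them in one row along the tray, 85 mm apart; which one holds the standing solenoid, and in what order the names come, changes each time
- pad_c: yellow rubber place mark, 60 x 60 x 3 mm, fixed on the tray, its top 7 mm above the bench, edges parallel to the tray's. Origin: centre of its underside. Four of them in one row along the tray, 85 mm apart; which one holds the standing solenoid, and in what order the names come, changes each time
- pad_d: yellow rubber place mark, 60 x 60 x 3 mm, fixed on the tray, its top 7 mm above the bench, edges parallel to the tray's. Origin: centre of its underside. Four of them in one row along the tray, 85 mm apart; which one holds the standing solenoid, and in what order the names come, changes each time
- tray: fixed blue sheet-metal tray, 100 mm (x) by 360 mm (y), floor 4 mm thick, rim 12 mm high; the row of yellow pads runs along its y. Origin: centre of its underside
- sol_done: a solenoid of the same kind already standing, cap up, on one of the pads; z runs up its centre line. Origin: centre of its foot face
- bottle: green drinks bottle with yellow cap, 66 mm in diameter, 200 mm high, standing. Origin: centre of its underside
- spanner: steel spanner lying flat, 180 mm long. Origin: about its middle, on the bench

How it is judged:
By the outcome, as a careful person would: the job done as asked, in the order asked, and still so for the second after the job is handed in, with the robot touching nothing.
It also fails if it takes over 66 s, if anything falls off the work surface, if the arm or the gripper's body presses on something with over 40 N, if the wrist force passes 120 N, or if a joint passes its speed limit or range.

## Working session

There is one attempt and no reset: what is moved stays moved. The work goes in short steps, Python scripts to look and compute and a shell command to move; the robot and the scene stay as the last step left them, time stands still between calls to the robot, and variables do not carry over. Pictures are saved under pics/ and viewed, about 8 in all and at most 12, crops included, and the job is handed in when it is done.

```bash
mkdir -p pics; cat > h.py <<'E'
import numpy as np, cv2
from cell import robot
from scipy.spatial.transform import Rotation as R
def snap(name,f):
    im=robot.read_camera(name); cv2.imwrite('pics/'+f,im); return im
def ray(name,uv):
    c=robot.calibration(name);K=np.array(c['intrinsics'],float);d=np.array(c['dist'],float);T=np.array(c['cam_to_world'])
    p=cv2.undistortPoints(np.array(uv,float).reshape(-1,1,2),K,d).reshape(-1,2)
    D=np.c_[p[:,0],-p[:,1],-np.ones(len(p))]@T[:3,:3].T
    return T[:3,3],D
def atz(name,uv,z):
    o,D=ray(name,uv); return o+D*((z-o[2])/D[:,2])[:,None]
def proj(name,P):
    c=robot.calibration(name);K=np.array(c['intrinsics'],float);d=np.array(c['dist'],float);T=np.array(c['cam_to_world'])
    q=(np.atleast_2d(P)-T[:3,3])@T[:3,:3]; q=q*[1,-1,-1]
    return cv2.projectPoints(q.reshape(-1,1,3),np.zeros(3),np.zeros(3),K,d)[0].reshape(-1,2)
E
python3 - <<'E'
from h import *
np.set_printoptions(precision=4,suppress=True)
print(robot.observe(),robot.tip_extent)
for n in('scene','top'):
    snap(n,n+'0.png');c=robot.calibration(n);print(c)
E
```

```text
{'time': 0.0, 'qpos': array([ 1.188 ,  0.3427,  1.525 , -0.    ,  1.2754, -0.146 ]), 'qvel': array([ 0.0007, -0.0003, -0.0015,  0.0002,  0.0022, -0.    ]), 'joint_efforts': array([ -0.0003, -43.1247, -24.4219,   0.0716,   0.0561,  -0.0001]), 'tool_pos': array([0.123, 0.51 , 0.251]), 'tool_rot': array([ 3.0191,  1.5693, -1.9301]), 'contact_force': array([-0.3993,  0.1553,  0.4062]), 'torque': array([-0.0079,  0.0044,  0.0141]), 'opening': 0.09172405213641788} 0.025
{'intrinsics': array([[454.8868,   0.    , 282.7634],
       [  0.    , 454.8868, 213.6707],
       [  0.    ,   0.    ,   1.    ]]), 'dist': array([-0.0859,  0.    ,  0.    ,  0.    ,  0.    ]), 'cam_to_world': array([[-0.8653, -0.317 ,  0.3883,  0.9448],
       [ 0.5008, -0.5805,  0.642 ,  0.669 ],
       [ 0.0219,  0.75  ,  0.661 ,  0.7091],
       [ 0.    ,  0.    ,  0.    ,  1.    ]])}
{'intrinsics': array([[481.4555,   0.    , 274.6718],
       [  0.    , 481.4555, 202.3942],
       [  0.    ,   0.    ,   1.    ]]), 'dist': array([-0.0468,  0.    ,  0.    ,  0.    ,  0.    ]), 'cam_to_world': array([[-0.0068,  0.9958, -0.091 ,  0.4567],
       [-0.9997, -0.0088, -0.0224, -0.0111],
       [-0.0231,  0.0909,  0.9956,  1.3713],
       [ 0.    ,  0.    ,  0.    ,  1.    ]])}
```

View pics/top0.png

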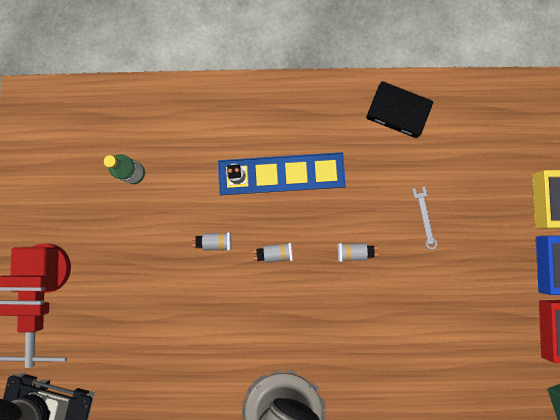

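View pics/scene0.png

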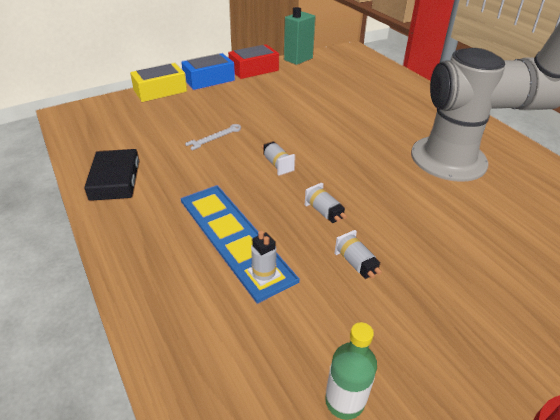

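```bash
python3 - <<'E'
import cv2
t=cv2.imread('pics/top0.png')[145:270,185:385]
cv2.imwrite('pics/c1.png',cv2.resize(t,None,fx=4,fy=4,interpolation=cv2.INTER_CUBIC))
t=cv2.imread('pics/scene0.png')[130:305,175:390]
cv2.imwrite('pics/c2.png',cv2.resize(t,None,fx=3.4,fy=3.4,interpolation=cv2.INTER_CUBIC))
E
```

```text
(no output)
```

View pics/c1.png

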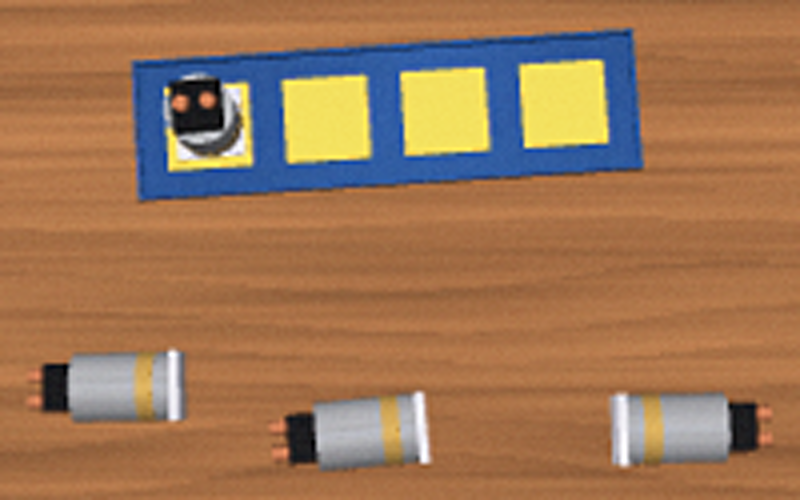

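View pics/c2.png

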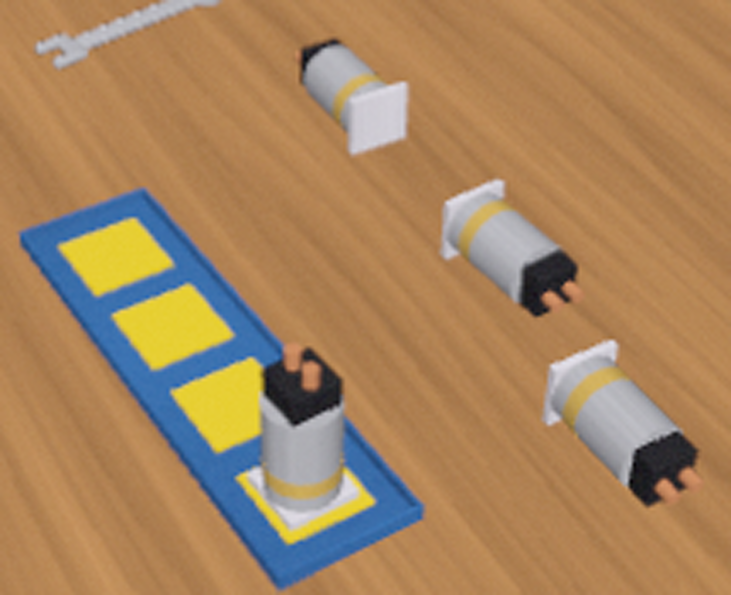

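```bash
cat > fit.py <<'E'
from h import *
from scipy.optimize import minimize
S=4
def parts(p):
    x,y,a=p; c,s=np.cos(a),np.sin(a)
    W=lambda L:np.array(L)@np.array([[c,s,0],[-s,c,0],[0,0,1]])+[x,y,0.024]
    box=lambda x0,x1,h:W([[u,v,w] for u in(x0,x1) for v in(-h,h) for w in(-h,h)])
    t=np.linspace(0,2*np.pi,40)
    can=W([[u,.024*np.cos(k),.024*np.sin(k)] for u in(-.042,.028) for k in t])
    return [box(-.048,-.042,.024),can,box(.028,.048,.017)]
def mask(im,c0):
    r=40;x0,y0=int(c0[0])-r,int(c0[1])-r
    t=im[y0:y0+2*r,x0:x0+2*r].astype(int);ch=(t.max(2)-t.min(2)).astype(np.float32)
    m=(cv2.resize(ch,None,fx=S,fy=S,interpolation=cv2.INTER_LINEAR)<48).astype(np.uint8)
    m=cv2.morphologyEx(m,cv2.MORPH_CLOSE,np.ones((25,25)))
    n,l,st,ce=cv2.connectedComponentsWithStats(m); k=1+np.argmax(st[1:,4])
    return (l==k).astype(np.uint8),(x0,y0)
def draw(cam,p,o,shape):
    m=np.zeros(shape,np.uint8)
    for P in parts(p):
        q=(proj(cam,P)-o+.5)*S-.5
        cv2.fillConvexPoly(m,cv2.convexHull((q*16).round().astype(np.int32)),1,shift=4)
    return m
def fit(p0,cams,ims):
    M={c:mask(ims[c],proj(c,[[p0[0],p0[1],.024]])[0]) for c in cams}
    def f(d):
        p=np.array([p0[0]+d[0]/1e3,p0[1]+d[1]/1e3,p0[2]+d[2]/20]); e=0
        for c in cams:
            m,o=M[c];g=draw(c,p,o,m.shape);e+=1-(g&m).sum()/(g|m).sum()
        return e
    b=min((minimize(f,s,method='Nelder-Mead',options=dict(initial_simplex=np.array(s)+np.array([[0,0,0],[6,0,0],[0,6,0],[0,0,4]]))) for s in([0,0,0],[-3,-3,-2.])),key=lambda r:r.fun)
    d=b.x;return p0[0]+d[0]/1e3,p0[1]+d[1]/1e3,np.degrees(p0[2]+d[2]/20),b.fun
E
python3 - <<'E'
from fit import *
np.set_printoptions(precision=4,suppress=True)
ims={c:cv2.imread(f'pics/{c}0.png') for c in('top','scene')}
C=lambda l:[((x+.5)/4-.5+185,(y+.5)/4-.5+145) for x,y in l]
pads=atz('top',C([(210,127),(327,120),(445.5,112),(563.5,104.8)]),.007);print(pads)
D=lambda l:[((x+.5)/3.4-.5+175,(y+.5)/3.4-.5+130) for x,y in l]
print('scene pads 3,4',atz('scene',D([(172.5,326.5),(116,256)]),.007), 'tray yaw',np.degrees(np.arctan2(*(pads[3]-pads[1])[[0,1]])))
for xy,a in(((112,387),np.pi/2),((355,430),np.pi/2),((685,430),-np.pi/2)):
    q=atz('top',C([xy]),.03)[0]
    for cams in(['top'],['scene'],['top','scene']): print(cams,np.array(fit((q[0],q[1],a),cams,ims)))
E
```

```text
[[ 0.6573  0.1267  0.007 ]
 [ 0.6615  0.0427  0.007 ]
 [ 0.6664 -0.0421  0.007 ]
 [ 0.6708 -0.1264  0.007 ]]
scene pads 3,4 [[ 0.6669 -0.0396  0.007 ]
 [ 0.6713 -0.1245  0.007 ]] tray yaw 176.86023712657146
['top'] [ 0.4727  0.1922 90.5587  0.0363]
['scene'] [ 0.4706  0.1915 90.3792  0.0563]
['top', 'scene'] [ 0.4719  0.1922 90.592   0.1105]Traceback (most recent call last):
  File "<stdin>", line 10, in <module>
  File "fit.py", line 31, in fit
    b=min((minimize(f,s,method='Nelder-Mead',options=dict(initial_simplex=np.array(s)+np.array([[0,0,0],[6,0,0],[0,6,0],[0,0,4]]))) for s in([0,0,0],[-3,-3,-2.])),key=lambda r:r.fun)
  File "fit.py", line 31, in <genexpr>
    b=min((minimize(f,s,method='Nelder-Mead',options=dict(initial_simplex=np.array(s)+np.array([[0,0,0],[6,0,0],[0,6,0],[0,0,4]]))) for s in([0,0,0],[-3,-3,-2.])),key=lambda r:r.fun)
           ~~~~~~~~^^^^^^^^^^^^^^^^^^^^^^^^^^^^^^^^^^^^^^^^^^^^^^^^^^^^^^^^^^^^^^^^^^^^^^^^^^^^^^^^^^^^^^^^^^^^^^^^^^^^^^^^^^^^^^^^
    res = _minimize_neldermead(fun, x0, args, callback, bounds=bounds,
                               **options)
    fxr = func(xr)
    fx = function(np.copy(x), *(wrapper_args + args))
  File "fit.py", line 29, in f
    m,o=M[c];g=draw(c,p,o,m.shape);e+=1-(g&m).sum()/(g|m).sum()
               ~~~~^^^^^^^^^^^^^^^
  File "fit.py", line 21, in draw
    q=(proj(cam,P)-o+.5)*S-.5
       ~~~~^^^^^^^
  File "h.py", line 14, in proj
    c=robot.calibration(name);K=np.array(c['intrinsics'],float);d=np.array(c['dist'],float);T=np.array(c['cam_to_world'])
ValueError: time passes only in moves, steps and waits
```

```bash
python3 - <<'E'
import re,pickle
from cell import robot
pickle.dump({n:robot.calibration(n) for n in('top','scene')},open('cal.pkl','wb'))
s=open('h.py').read().replace("robot.calibration(name)","CAL[name]").replace("def snap","import pickle\nCAL=pickle.load(open('cal.pkl','rb'))\ndef snap",1)
open('h.py','w').write(s)
E
python3 - <<'E'
from fit import *
np.set_printoptions(precision=4,suppress=True)
ims={c:cv2.imread(f'pics/{c}0.png') for c in('top','scene')}
C=lambda l:[((x+.5)/4-.5+185,(y+.5)/4-.5+145) for x,y in l]
for xy,a in(((355,430),np.pi/2),((685,430),-np.pi/2)):
    q=atz('top',C([xy]),.03)[0]
    for cams in(['top'],['scene'],['top','scene']): print(cams,np.array(fit((q[0],q[1],a),cams,ims)))
b=robot.observe();Rm=R.from_euler('xyz',b['tool_rot']).as_matrix();print(Rm)
E
```

```text
['top'] [ 0.4389  0.0221 94.9331  0.0193]
['scene'] [ 0.4379  0.0208 94.7659  0.0575]
['top', 'scene'] [ 0.4387  0.0221 94.7404  0.093 ]
['top'] [  0.4408  -0.2045 -89.1798   0.0256]
['scene'] [  0.439   -0.2049 -90.136    0.0532]
['top', 'scene'] [  0.4401  -0.2045 -89.2628   0.098 ]
[[-0.0005 -0.9721  0.2346]
 [-0.0013  0.2346  0.9721]
 [-1.      0.0002 -0.0014]]
```

```bash
cat > plan.py <<'E'
from h import *
np.set_printoptions(precision=4,suppress=True)
def rot(d,z):
    d=np.array(d,float);d/=np.linalg.norm(d);z=np.array(z,float);z-=d*(z@d);z/=np.linalg.norm(z)
    return R.from_matrix(np.c_[d,np.cross(z,d),z])
def cur():
    s=robot.observe();return np.array(s['tool_pos']),R.from_euler('xyz',s['tool_rot'])
def segs(goals,dm=.2,am=38):
    p,r=cur()
    for P,Q in goals:
        P=np.array(P);w=(r.inv()*Q).as_rotvec();n=max(1,int(np.ceil(max(np.linalg.norm(P-p)/dm,np.degrees(np.linalg.norm(w))/am)-.02)))
        for i in range(n):
            print('T',(r.inv().apply(P-p)/n if False else (r*R.from_rotvec(w*i/n)).inv().apply((P-p)/n)).round(4).tolist(),'W',(w/n).round(3).tolist())
        print('--');p,r=P,Q
def pick(x,y,yaw,sgn,t=20,up=0,gz=.026,off=-.007):
    t=np.radians(t);a=np.array([np.cos(np.radians(yaw)),np.sin(np.radians(yaw)),0]);u=np.array([0,0,1.])
    d=-u*np.cos(t)-a*np.sin(t);g=np.array([x,y,gz])+a*off
    return g-d*(.006+up),rot(d,sgn*np.cross(u,a))
S=[(.4717,.192,90.5),(.4384,.0215,94.8),(.440,-.2047,-89.5)]
E
python3 - <<'E'
from plan import *
for sg in(1,-1): segs([pick(*S[0],sg,up=.14)])
E
```

```text
T [0.0294, -0.1344, -0.0619] W [-0.599, 0.105, 0.082]
T [0.0305, -0.0793, -0.1246] W [-0.599, 0.105, 0.082]
T [0.0418, 0.001, -0.1449] W [-0.599, 0.105, 0.082]
--
T [0.0294, -0.1344, -0.0619] W [0.437, 0.077, -0.098]
T [0.0456, -0.1437, 0.0029] W [0.437, 0.077, -0.098]
T [0.0563, -0.1233, 0.0662] W [0.437, 0.077, -0.098]
--
```

```bash

python3 -m creep '[{"translation":[0.0294,-0.1344,-0.0619],"twist":[0.437,0.077,-0.098],"hand":100},{"translation":[0.0294,-0.1344,-0.0619],"twist":[0.437,0.077,-0.098],"hand":100},{"translation":[0.0294,-0.1344,-0.0619],"twist":[0.437,0.077,-0.098],"hand":100},{"translation":[0.0294,-0.1344,-0.0619],"twist":[0.437,0.077,-0.098],"hand":100}]' 30
python3 -m creep '[{"translation":[0.0456,-0.1437,0.0029],"twist":[0.437,0.077,-0.098],"hand":100},{"translation":[0.0456,-0.1437,0.0029],"twist":[0.437,0.077,-0.098],"hand":100},{"translation":[0.0456,-0.1437,0.0029],"twist":[0.437,0.077,-0.098],"hand":100},{"translation":[0.0456,-0.1437,0.0029],"twist":[0.437,0.077,-0.098],"hand":100}]'
python3 - <<'E'
from plan import *
o=robot.observe();print(o);print(R.from_euler('xyz',o['tool_rot']).as_matrix())
for s in(1,-1):
    q=o['qpos'];print(s,(R.from_euler('z',q[0])*R.from_euler('y',q[1]+q[2])*R.from_euler('z',s*q[3])*R.from_euler('y',q[4])).as_matrix()[:,2])
segs([pick(*S[0],-1,up=.14)])
E
```

```text
time: 0.5
tool_pos: [0.2419, 0.4152, 0.2202]
tool_rot: [-2.042, 1.442, -1.154]
contact_force: [-0.7, -0.4, 0.2]
opening: 0.092
time: 0.9
tool_pos: [0.3597, 0.3199, 0.1898]
tool_rot: [-1.81, 1.321, -1.369]
contact_force: [-0.5, 0.2, -0.5]
opening: 0.0921
{'time': 0.9, 'qpos': array([ 0.7005,  0.4046,  1.6396, -0.2329,  1.2276,  0.3525]), 'qvel': array([-0.0151,  0.0019, -0.0051,  0.0331,  0.0059, -0.0045]), 'joint_efforts': array([ -1.4098, -43.3734, -21.9639,  -1.3972,   0.5506,   0.5577]), 'tool_pos': array([0.3597, 0.3199, 0.1898]), 'tool_rot': array([-1.8097,  1.3208, -1.3687]), 'contact_force': array([-0.5443,  0.1862, -0.4733]), 'torque': array([ 0.1532,  0.0933, -0.023 ]), 'opening': 0.09209056556229803}
[[ 0.0497 -0.4208  0.9058]
 [-0.2424  0.8747  0.4197]
 [-0.9689 -0.2404 -0.0586]]
1 [ 0.0497 -0.2424 -0.9689]
-1 [-0.2305  0.0899 -0.9689]
T [0.0519, -0.1149, 0.067] W [0.424, 0.069, -0.092]
--
```

```bash

python3 -m creep '[{"translation":[0.0519,-0.1149,0.067],"twist":[0.424,0.069,-0.092],"hand":100},{"translation":[0.0519,-0.1149,0.067],"twist":[0.424,0.069,-0.092],"hand":100},{"translation":[0.0519,-0.1149,0.067],"twist":[0.424,0.069,-0.092],"hand":100},{"translation":[0.0519,-0.1149,0.067],"twist":[0.424,0.069,-0.092],"hand":100}]'
cat > kin.py <<'E'
from plan import *
from scipy.optimize import least_squares
def fk(q,k):
    r0,L1,L2,h,L3=k;A=R.from_euler('z',q[0]);B=A*R.from_euler('y',q[1]);C=A*R.from_euler('y',q[1]+q[2])
    D=C*R.from_euler('z',q[3])*R.from_euler('y',q[4])
    w=A.apply([r0,0,h])+B.apply([0,0,L1])+C.apply([0,0,L2]);d=D.apply([0,0,1])
    T=D*R.from_euler('z',q[5])   # columns: tool x=z ; fix tool z below
    return w+L3*d,T,B.apply([0,0,L1])+A.apply([r0,0,h]),w
E
python3 - <<'E'
from kin import *
o=robot.observe();print(o['qpos'],o['tool_pos'],o['tool_rot'],o['time'])
data=[([1.188,.3427,1.525,0,1.2754,-.146],[.123,.51,.251]),([.7005,.4046,1.6396,-.2329,1.2276,.3525],[.3597,.3199,.1898]),(o['qpos'],o['tool_pos'])]
f=lambda k:np.concatenate([fk(q,k)[0]-p for q,p in data])
r=least_squares(f,[0,.4,.4,.35,.2]);print(r.x,np.abs(r.fun).max(),np.linalg.svd(r.jac)[1])
for q,p in data:
    T=fk(q,r.x)[1].as_matrix();print(T)
print(R.from_euler('xyz',o['tool_rot']).as_matrix())
segs([pick(*S[0],-1,up=.0)])
E
```

```text
time: 1.3
tool_pos: [0.4742, 0.2325, 0.1615]
tool_rot: [-1.571, 1.22, -1.569]
contact_force: [-0.4, 0.3, 0.1]
opening: 0.092
[ 0.4806  0.5426  1.5181 -0.3259  1.2641  0.6068] [0.4742 0.2325 0.1615] [-1.5712  1.2197 -1.5694] 1.3
[0.0417 0.2561 0.3989 0.1465 0.0161] 0.06719035083940411 [2.9789 2.4508 0.3131 0.107  0.1014]
[[-0.2346 -0.9721 -0.0006]
 [-0.9721  0.2346 -0.0014]
 [ 0.0015  0.0002 -1.    ]]
[[-0.9058 -0.4208  0.0497]
 [-0.4197  0.8747 -0.2424]
 [ 0.0585 -0.2404 -0.9689]]
[[-1.     -0.0016  0.0005]
 [-0.0017  0.939  -0.344 ]
 [ 0.0001 -0.344  -0.939 ]]
[[ 0.0005 -0.0016  1.    ]
 [-0.344   0.939   0.0017]
 [-0.939  -0.344  -0.0001]]
T [0.1376, 0.002, -0.0025] W [-0.007, -0.003, 0.002]
--
```

```bash

python3 -m creep '[{"translation":[0.04,0.0005,-0.001],"twist":[-0.007,-0.003,0.002],"hand":100},{"translation":[0.08,0.001,-0.002],"twist":[-0.007,-0.003,0.002],"hand":100},{"translation":[0.11,0.002,-0.0025],"twist":[-0.007,-0.003,0.002],"hand":100},{"translation":[0.1376,0.002,-0.0025],"twist":[-0.007,-0.003,0.002],"hand":100},{"translation":[0.1376,0.002,-0.0025],"twist":[-0.007,-0.003,0.002],"hand":100}]'
python3 -m creep '[{"translation":[0,0,0],"twist":[0,0,0],"hand":40},{"translation":[0,0,0],"twist":[0,0,0],"hand":40},{"translation":[0,0,0],"twist":[0,0,0],"hand":40},{"translation":[0,0,0],"twist":[0,0,0],"hand":40}]' 25
python3 - <<'E'
from plan import *
snap('scene','g1.png');o=robot.observe();print(o['qpos'],o['tool_pos'],o['opening']);segs([pick(*S[0],-1,up=.0)])
t=cv2.imread('pics/g1.png')[100:350,200:500]
cv2.imwrite('pics/g1c.png',cv2.resize(t,None,fx=2.4,fy=2.4,interpolation=cv2.INTER_CUBIC))
E
```

```text
time: 1.8
tool_pos: [0.4693, 0.1865, 0.0292]
tool_rot: [-1.588, 1.22, -1.577]
contact_force: [1.1, -0.2, -0.5]
opening: 0.092
time: 2.2
tool_pos: [0.4698, 0.1872, 0.0302]
tool_rot: [-1.583, 1.221, -1.571]
contact_force: [0.5, 0.6, 0.2]
opening: 0.0645
[ 0.4102  0.686   1.7051 -0.4015  0.9357  0.6687] [0.4697 0.187  0.03  ] 0.06052210833682831
T [-0.0016, -0.0005, 0.002] W [0.004, -0.003, 0.001]
--
```

View pics/g1c.png

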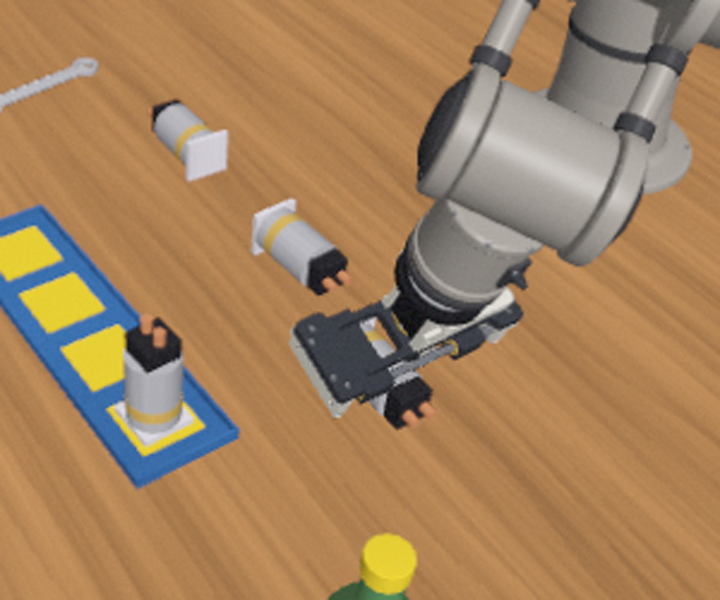

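```bash

python3 -m creep '[{"translation":[0,0,0],"twist":[0,0,0],"hand":30},{"translation":[0,0,0],"twist":[0,0,0],"hand":30},{"translation":[0,0,0],"twist":[0,0,0],"hand":30},{"translation":[0,0,0],"twist":[0,0,0],"hand":30},{"translation":[0,0,0],"twist":[0,0,0],"hand":30}]' 30
python3 -m creep '[{"translation":[-0.008,-0.003,0],"twist":[0,0,0],"hand":30},{"translation":[-0.03,-0.011,0],"twist":[0,0,0],"hand":30},{"translation":[-0.066,-0.024,0],"twist":[0,0,0],"hand":30},{"translation":[-0.104,-0.038,0],"twist":[0,0,0],"hand":30},{"translation":[-0.141,-0.052,0],"twist":[0,0,0],"hand":30}]'
cat >> kin.py <<'E'
def fk2(q,k):
    h,r0,y0,L1,o1,L2,o2,L3=k;A=R.from_euler('z',q[0]);B=A*R.from_euler('y',q[1]);C=A*R.from_euler('y',q[1]+q[2])
    D=C*R.from_euler('z',q[3])*R.from_euler('y',q[4]);M=(D*R.from_euler('z',q[5])).as_matrix()
    el=A.apply([r0,y0,h])+B.apply([o1,0,L1]);w=el+C.apply([o2,0,L2])
    return w+L3*D.apply([0,0,1]),R.from_matrix(np.c_[M[:,2],M[:,1],-M[:,0]]),el,w
data=[([1.188,.3427,1.525,0,1.2754,-.146],[.123,.51,.251]),([.7005,.4046,1.6396,-.2329,1.2276,.3525],[.3597,.3199,.1898]),
([0.4806,0.5426,1.5181,-0.3259,1.2641,0.6068],[0.4742,0.2325,0.1615]),([0.4102,0.686,1.7051,-0.4015,0.9357,0.6687],[0.4697,0.187,0.03])]
E
python3 - <<'E'
from kin import *
o=robot.observe();print(o['qpos'].tolist(),o['tool_pos'],o['opening'],o['contact_force'])
data.append((o['qpos'],o['tool_pos']))
f=lambda k:np.r_[np.concatenate([fk2(q,k)[0]-p for q,p in data]),.003*(k-[.35,0,0,.4,0,.4,0,.2])]
r=least_squares(f,[.35,0,0,.4,0,.4,0,.2]);print(r.x,np.abs(r.fun[:15]).max(),np.linalg.svd(r.jac)[1])
E
```

```text
time: 2.75
tool_pos: [0.4705, 0.1874, 0.0306]
tool_rot: [-1.578, 1.221, -1.566]
contact_force: [2.4, 1.4, 5.8]
opening: 0.0473
time: 3.25
tool_pos: [0.4695, 0.1865, 0.1817]
tool_rot: [-1.588, 1.221, -1.576]
contact_force: [1.7, -0.1, -4.5]
opening: 0.0478
[0.40898279341093574, 0.4723633630828164, 1.5788749948227456, -0.33665542836157636, 1.253836908099354, 0.5292894634656488] [0.4695 0.1865 0.1817] 0.0477562147536009 [ 1.7359 -0.0624 -4.5415]
[0.2228 0.     0.0764 0.5065 0.0002 0.3793 0.0467 0.2931] 3.045626270065105e-05 [4.4347 3.8627 2.2764 0.3196 0.2725 0.2098 0.0729 0.0727]
```

```bash
cat >> kin.py <<'E'
K=[0.2228,0,0.0764,0.5065,0.0002,0.3793,0.0467,0.2931]
LO=np.array([-2.53,-.77,.04,-1,.28,-3.11]);HI=np.array([2.53,2.02,2.7,4.14,2.66,3.11])
def ik(P,Q,q0):
    f=lambda q:(lambda a:np.r_[a[0]-P,.3*(Q.inv()*a[1]).as_rotvec()])(fk2(q,K))
    r=least_squares(f,np.clip(q0,LO+.01,HI-.01),bounds=(LO,HI));return r.x,np.abs(r.fun).max()
PADS={2:(.6616,.0435),3:(.6663,-.0412),4:(.671,-.1258)}
def solrot(a,z):
    a=np.array(a,float);z=np.array(z,float);return R.from_matrix(np.c_[a,np.cross(z,a),z])
def relg(s,tp,tr): # solenoid axis-mid pose in tool; jaw offset zeroed
    yaw=np.radians(s[2]);Q=solrot([np.cos(yaw),np.sin(yaw),0],[0,0,1]);T=R.from_euler('xyz',tr)
    p=T.inv().apply(np.array([s[0],s[1],.024])-tp);print('rel',p);p[2]=0
    return p,T.inv()*Q
def place(rel,pad,dirang,up=.002):
    a=np.radians(dirang);z=-np.array([np.cos(a),np.sin(a),0])
    Q=solrot([0,0,1],z)*rel[1].inv()
    P=np.array([*PADS[pad],.007+.048+up])-Q.apply(rel[0]);return P,Q
E
python3 - <<'E'
from kin import *
g=relg(S[0],np.array([.4705,.1874,.0306]),[-1.578,1.221,-1.566])
q=robot.observe()['qpos']
for ang in(93.1,3.1,183.1):
  P,Q=place(g,2,ang);print(ang,P,Q.as_matrix()[:,0])
  for q0 in(q,[0,.6,1.5,1.6,1.3,0],[0,.6,1.5,3,1,1.5],[0,.6,1.5,3,1,-1.5],[-.5,.6,1.5,1.6,1.3,2.5],[-.5,.6,1.5,1.6,1.3,-2.5],[.3,.8,1.,1,1.3,1]):
    x,e=ik(P,Q,np.array(q0,float))
    if e<2e-3:print(x,e,'elbow',fk2(x,K)[2],'wrist',fk2(x,K)[3])
E
```

```text
rel [0.0046 0.0066 0.0013]
93.1 [0.662  0.0369 0.0524] [-0.0521  0.938  -0.3427]
[-0.4446  1.1327  1.1557  0.9787  1.6851 -0.8457] 6.961279441775048e-09 elbow [ 0.447  -0.1283  0.4375] wrist [ 0.6773 -0.238   0.1529]
[-0.4446  1.1327  1.1557  0.9787  1.6851 -0.8457] 5.195928132195604e-10 elbow [ 0.447  -0.1283  0.4375] wrist [ 0.6773 -0.238   0.1529]
[-0.4446  1.1327  1.1557  0.9787  1.6851 -0.8457] 1.4711232232400562e-11 elbow [ 0.447  -0.1283  0.4375] wrist [ 0.6773 -0.238   0.1529]
[-0.4446  1.1327  1.1557  0.9787  1.6851 -0.8457] 4.2288395007972213e-13 elbow [ 0.447  -0.1283  0.4375] wrist [ 0.6773 -0.238   0.1529]
[-0.4446  1.1327  1.1557  0.9787  1.6851 -0.8457] 9.99764104836487e-09 elbow [ 0.447  -0.1283  0.4375] wrist [ 0.6773 -0.238   0.1529]
[-0.4446  1.1327  1.1557  0.9787  1.6851 -0.8457] 1.4905143785881592e-10 elbow [ 0.447  -0.1283  0.4375] wrist [ 0.6773 -0.238   0.1529]
3.1 [0.655  0.0431 0.0524] [ 0.938   0.0521 -0.3427]
[-0.1287  0.9084  2.1791  2.9533  1.1679 -1.5631] 3.3017005796054374e-12 elbow [0.406  0.0245 0.5341] wrist [0.3801 0.0278 0.1529]
[-0.1287  0.9084  2.1791  2.9533  1.1679 -1.5631] 5.1896626995784345e-09 elbow [0.406  0.0245 0.5341] wrist [0.3801 0.0278 0.1529]
[-0.1287  0.9084  2.1791  2.9533  1.1679 -1.5631] 4.4396711307292936e-11 elbow [0.406  0.0245 0.5341] wrist [0.3801 0.0278 0.1529]
[-0.1287  0.9084  2.1791  2.9533  1.1679 -1.5631] 5.5933696840870795e-09 elbow [0.406  0.0245 0.5341] wrist [0.3801 0.0278 0.1529]
[-0.1287  0.9084  2.1791  2.9533  1.1679 -1.5631] 5.11590769747272e-14 elbow [0.406  0.0245 0.5341] wrist [0.3801 0.0278 0.1529]
[-0.1287  0.9084  2.1791  2.9533  1.1679 -1.5631] 7.083333919410963e-13 elbow [0.406  0.0245 0.5341] wrist [0.3801 0.0278 0.1529]
[-0.1287  0.9084  2.1791  2.9533  1.1679 -1.5631] 8.741174450932474e-13 elbow [0.406  0.0245 0.5341] wrist [0.3801 0.0278 0.1529]
183.1 [0.6682 0.0439 0.0524] [-0.938  -0.0521 -0.3427]
```

```bash
cat >> kin.py <<'E'
def check(goals,n=10):
    p,r=cur();q=robot.observe()['qpos']
    for P,Q in goals:
        w=(r.inv()*Q).as_rotvec();P=np.array(P)
        for i in range(1,n+1):
            q2,e=ik(p+(P-p)*i/n,r*R.from_rotvec(w*i/n),q)
            if e>1e-3 or np.abs(q2-q).max()>.5:print('!',i,q2,e)
            q=q2
        print('end q',q);p,r=P,Q
E
python3 - <<'E'
from kin import *
g=relg(S[0],np.array([.4705,.1874,.0306]),[-1.578,1.221,-1.566])
P,Q=place(g,2,93.1)
G=[([.56,.037,.20],Q),([P[0],P[1],.14],Q)]
check(G);segs(G)
E
```

```text
rel [0.0046 0.0066 0.0013]
end q [-0.5152  0.7852  1.487   0.9302  1.7381 -0.8636]
end q [-0.4446  1.0055  1.168   0.9929  1.7486 -0.7489]
T [0.0113, -0.0493, 0.0296] W [-0.017, 0.004, 0.524]
T [-0.0151, -0.0488, 0.0287] W [-0.017, 0.004, 0.524]
T [-0.0377, -0.0351, 0.0279] W [-0.017, 0.004, 0.524]
--
T [0.0152, -0.0586, 0.1016] W [0.0, 0.0, 0.0]
--
```

```bash

python3 -m creep '[{"translation":[0.003,-0.012,0.007],"twist":[-0.004,0.001,0.13],"hand":30},{"translation":[0.006,-0.025,0.015],"twist":[-0.008,0.002,0.26],"hand":30},{"translation":[0.009,-0.037,0.022],"twist":[-0.012,0.003,0.39],"hand":30},{"translation":[0.0113,-0.0493,0.0296],"twist":[-0.017,0.004,0.524],"hand":30}]'
python3 -m creep '[{"translation":[-0.0151,-0.0488,0.0287],"twist":[-0.017,0.004,0.524],"hand":30},{"translation":[-0.0151,-0.0488,0.0287],"twist":[-0.017,0.004,0.524],"hand":30},{"translation":[-0.0151,-0.0488,0.0287],"twist":[-0.017,0.004,0.524],"hand":30},{"translation":[-0.0151,-0.0488,0.0287],"twist":[-0.017,0.004,0.524],"hand":30}]'
python3 -m creep '[{"translation":[-0.0377,-0.0351,0.0279],"twist":[-0.017,0.004,0.524],"hand":30},{"translation":[-0.0377,-0.0351,0.0279],"twist":[-0.017,0.004,0.524],"hand":30},{"translation":[-0.0377,-0.0351,0.0279],"twist":[-0.017,0.004,0.524],"hand":30},{"translation":[-0.0377,-0.0351,0.0279],"twist":[-0.017,0.004,0.524],"hand":30}]'
python3 - <<'E'
from kin import *
g=relg(S[0],np.array([.4705,.1874,.0306]),[-1.578,1.221,-1.566])
P,Q=place(g,2,93.1)
o=robot.observe();print(o['qpos'],o['opening'])
segs([([P[0],P[1],.13],Q)])
E
```

```text
time: 3.65
tool_pos: [0.4989, 0.1365, 0.188]
tool_rot: [1.637, 1.391, 1.664]
contact_force: [-0.3, 0.5, -5.6]
opening: 0.0476
time: 4.05
tool_pos: [0.5286, 0.0846, 0.193]
tool_rot: [1.586, 0.861, 1.625]
contact_force: [-0.4, 0.7, -4.9]
opening: 0.0474
time: 4.45
tool_pos: [0.5583, 0.033, 0.1965]
tool_rot: [1.572, 0.331, 1.624]
contact_force: [-0.5, 1.2, -4.5]
opening: 0.0468
rel [0.0046 0.0066 0.0013]
[-0.5253  0.7982  1.4897  0.9348  1.7479 -0.8732] 0.04677776116858172
T [0.0201, -0.0632, 0.1038] W [-0.005, 0.002, -0.019]
--
```

```bash

python3 -m creep '[{"translation":[0.006,-0.02,0.032],"twist":[-0.002,0.001,-0.01],"hand":30},{"translation":[0.013,-0.042,0.07],"twist":[-0.004,0.002,-0.019],"hand":30},{"translation":[0.0201,-0.0632,0.1038],"twist":[-0.005,0.002,-0.019],"hand":30},{"translation":[0.0201,-0.0632,0.1038],"twist":[-0.005,0.002,-0.019],"hand":30}]' 40
python3 - <<'E'
from kin import *
a=snap('scene','p1.png')[60:320,170:420]
b=snap('top','p1t.png')[110:240,180:380]
cv2.imwrite('pics/p1c.png',np.hstack([cv2.resize(a,(500,520)),cv2.resize(b,(300,195))[:, :] if 0 else cv2.copyMakeBorder(cv2.resize(b,(300,195)),0,325,0,0,cv2.BORDER_CONSTANT)]))
g=relg(S[0],np.array([.4705,.1874,.0306]),[-1.578,1.221,-1.566])
P,Q=place(g,2,93.1,up=.006)
o=robot.observe();print(o['qpos'],o['opening'])
segs([(P,Q)]);print(proj('scene',P+[0,0,.07]))
E
```

```text
time: 4.85
tool_pos: [0.6627, 0.0379, 0.124]
tool_rot: [1.574, 0.349, 1.629]
contact_force: [-1.1, -0.2, -5.2]
opening: 0.0469
rel [0.0046 0.0066 0.0013]
[-0.4442  1.0222  1.17    0.9896  1.7406 -0.7616] 0.04693203874813334
T [0.024, -0.0674, 0.0009] W [-0.003, -0.002, -0.001]
--
[[240.0964 203.7862]]
```

View pics/p1c.png

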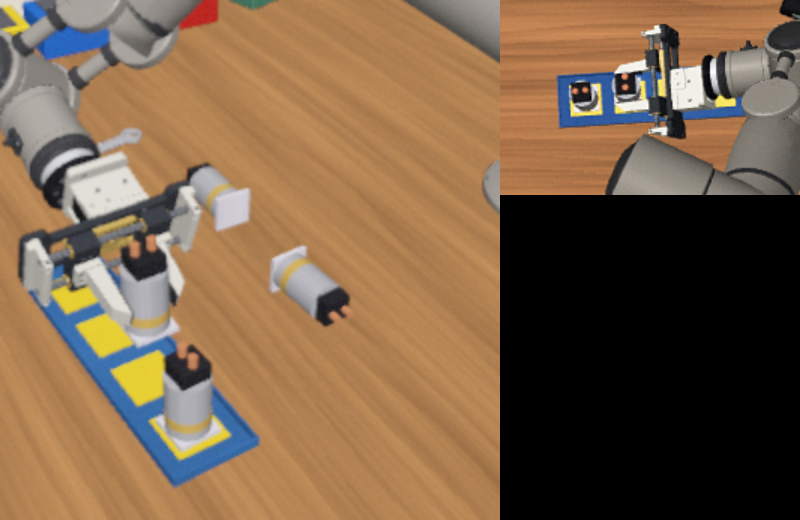

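```bash

python3 -m creep '[{"translation":[0.006,-0.017,0.0003],"twist":[-0.001,-0.001,0],"hand":30},{"translation":[0.012,-0.034,0.0005],"twist":[-0.002,-0.001,0],"hand":30},{"translation":[0.018,-0.05,0.0008],"twist":[-0.003,-0.002,-0.001],"hand":30},{"translation":[0.023,-0.062,0.0009],"twist":[-0.003,-0.002,-0.001],"hand":30},{"translation":[0.024,-0.0655,0.0009],"twist":[-0.003,-0.002,-0.001],"hand":30}]'
python3 -m creep '[{"translation":[0,0,0],"twist":[0,0,0],"hand":30}]'
python3 - <<'E'
from kin import *
g=relg(S[0],np.array([.4705,.1874,.0306]),[-1.578,1.221,-1.566])
segs([place(g,2,93.1,up=u) for u in (.002,0)])
im=snap('scene','p2.png');t=snap('top','p2t.png')
cv2.imwrite('pics/p2c.png',cv2.resize(im[150:300,190:310],None,fx=4,fy=4,interpolation=cv2.INTER_CUBIC))
E
```

```text
time: 5.45
tool_pos: [0.6611, 0.0379, 0.0559]
tool_rot: [1.571, 0.348, 1.628]
contact_force: [0.5, 0.4, -4.1]
opening: 0.047
time: 5.55
tool_pos: [0.661, 0.0378, 0.0554]
tool_rot: [1.572, 0.348, 1.628]
contact_force: [-0.0, -0.0, -4.0]
opening: 0.0475
rel [0.0046 0.0066 0.0013]
T [0.0001, -0.0032, 0.0009] W [-0.004, -0.001, -0.002]
--
T [0.0007, -0.0019, -0.0] W [0.0, 0.0, 0.0]
--
```

View pics/p2c.png

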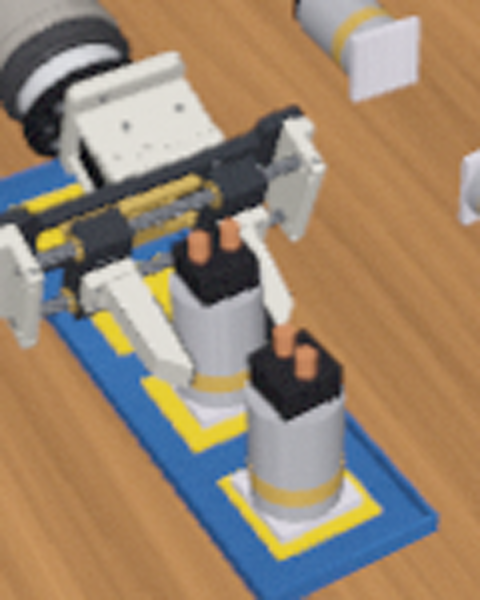

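```bash

python3 -m creep '[{"translation":[0.0005,-0.0015,0.0008],"twist":[-0.004,-0.001,-0.002],"hand":30},{"translation":[0.0007,-0.003,0.0009],"twist":[-0.004,-0.001,-0.002],"hand":30},{"translation":[0.0007,-0.003,0.0009],"twist":[-0.004,-0.001,-0.002],"hand":30}]'
python3 -m creep '[{"translation":[0.0003,-0.001,0],"twist":[0,0,0],"hand":30},{"translation":[0.0003,-0.001,0],"twist":[0,0,0],"hand":30}]'
python3 -m creep '[{"translation":[0.0003,-0.001,0],"twist":[0,0,0],"hand":30},{"translation":[0.0003,-0.001,0],"twist":[0,0,0],"hand":30}]'
```

```text
time: 5.95
tool_pos: [0.6622, 0.0375, 0.0532]
tool_rot: [1.566, 0.351, 1.627]
contact_force: [-1.0, 0.3, -4.4]
opening: 0.047
time: 6.15
tool_pos: [0.6622, 0.0374, 0.0522]
tool_rot: [1.566, 0.351, 1.627]
contact_force: [-0.6, -0.1, -4.0]
opening: 0.0476
time: 6.35
tool_pos: [0.6621, 0.0374, 0.051]
tool_rot: [1.566, 0.351, 1.627]
contact_force: [-0.1, 0.5, -3.6]
opening: 0.0476
```

```bash

python3 -m creep '[{"translation":[0.0003,-0.001,0],"twist":[0,0,0],"hand":30},{"translation":[0.0003,-0.001,0],"twist":[0,0,0],"hand":30}]'
python3 -m creep '[{"translation":[0.0002,-0.0006,0],"twist":[0,0,0],"hand":30},{"translation":[0.0002,-0.0006,0],"twist":[0,0,0],"hand":30}]'
```

```text
time: 6.55
tool_pos: [0.6621, 0.0373, 0.0498]
tool_rot: [1.567, 0.351, 1.627]
contact_force: [-0.3, 0.3, -4.3]
opening: 0.0469
time: 6.75
tool_pos: [0.6621, 0.0372, 0.0494]
tool_rot: [1.566, 0.35, 1.627]
contact_force: [0.3, -0.1, -2.5]
opening: 0.0471
```

```bash

python3 -m creep '[{"translation":[0.0002,-0.0006,0],"twist":[0,0,0],"hand":30},{"translation":[0.0002,-0.0006,0],"twist":[0,0,0],"hand":30}]'
```

```text
time: 6.95
tool_pos: [0.6622, 0.0372, 0.0494]
tool_rot: [1.566, 0.349, 1.627]
contact_force: [-1.1, -1.3, 0.8]
opening: 0.0471
```

```bash

python3 -m creep '[{"translation":[0,0,0],"twist":[0,0,0],"hand":54},{"translation":[0,0,0],"twist":[0,0,0],"hand":60},{"translation":[0,0,0],"twist":[0,0,0],"hand":70},{"translation":[0,0,0],"twist":[0,0,0],"hand":75}]'
python3 -m creep '[{"translation":[-0.015,0,0],"twist":[0,0,0],"hand":75},{"translation":[-0.045,0,0],"twist":[0,0,0],"hand":80},{"translation":[-0.09,0,0],"twist":[0,0,0],"hand":90},{"translation":[-0.13,0.03,0],"twist":[0,0,0],"hand":100},{"translation":[-0.15,0.06,0],"twist":[0,0,0],"hand":100}]'
python3 - <<'E'
from kin import *
im=snap('scene','p3.png');t=snap('top','p3t.png')
cv2.imwrite('pics/p3c.png',np.hstack([cv2.resize(im[180:300,200:300],(500,600),interpolation=cv2.INTER_CUBIC),cv2.copyMakeBorder(cv2.resize(t[145:205,210:310],(300,180)),0,420,0,0,cv2.BORDER_CONSTANT)]))
o=robot.observe();print(o['qpos'],o['tool_pos'])
for sg in(1,-1):
    G=[pick(*S[1],sg,up=.14)];check(G);segs(G)
E
```

```text
time: 7.35
tool_pos: [0.6622, 0.0372, 0.0495]
tool_rot: [1.566, 0.349, 1.627]
contact_force: [-0.5, 0.2, -0.3]
opening: 0.0658
time: 7.85
tool_pos: [0.6686, -0.0876, 0.1587]
tool_rot: [1.565, 0.35, 1.622]
contact_force: [0.6, 0.1, 0.6]
opening: 0.0903
[-0.5855  1.0701  0.9322  0.943   1.939  -0.685 ] [ 0.6699 -0.087   0.1631]
! 7 [-0.146   0.2034  2.1178  0.1851  0.28    1.9452] 0.019537090899820055
! 8 [ 0.0396  0.229   2.0992 -0.5407  0.4198  3.0249] 1.7047336042796956e-10
! 9 [ 0.0869  0.2582  1.9654 -0.387   0.744   3.11  ] 0.019359145391770173
! 10 [ 0.046   0.2958  1.8598 -0.2284  0.9933  3.11  ] 0.04742786159291946
end q [ 0.046   0.2958  1.8598 -0.2284  0.9933  3.11  ]
T [0.0305, 0.012, -0.0453] W [0.443, -0.44, -0.008]
T [0.0078, -0.0106, -0.0543] W [0.443, -0.44, -0.008]
T [-0.0141, -0.0329, -0.0429] W [0.443, -0.44, -0.008]
T [-0.0271, -0.0464, -0.0154] W [0.443, -0.44, -0.008]
T [-0.0261, -0.0461, 0.0179] W [0.443, -0.44, -0.008]
--
end q [ 0.1995  0.3444  1.8552 -0.4093  1.0231  0.3453]
T [0.0508, 0.02, -0.0755] W [-0.008, 0.009, -0.522]
T [0.0346, 0.0434, -0.0749] W [-0.008, 0.009, -0.522]
T [0.0089, 0.0556, -0.0743] W [-0.008, 0.009, -0.522]
--
```

View pics/p3c.png

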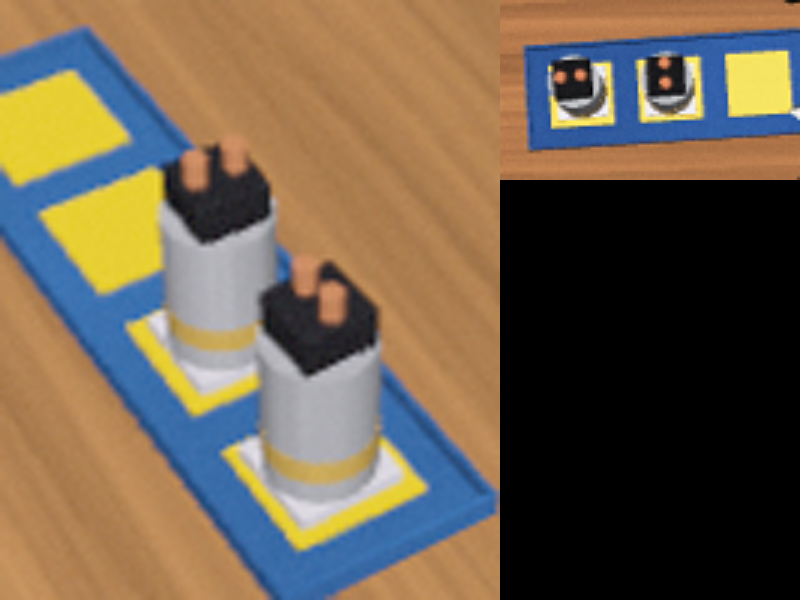

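```bash

python3 -m creep '[{"translation":[0.0508,0.02,-0.0755],"twist":[-0.008,0.009,-0.522],"hand":100},{"translation":[0.0508,0.02,-0.0755],"twist":[-0.008,0.009,-0.522],"hand":100},{"translation":[0.0508,0.02,-0.0755],"twist":[-0.008,0.009,-0.522],"hand":100},{"translation":[0.0508,0.02,-0.0755],"twist":[-0.008,0.009,-0.522],"hand":100}]'
python3 -m creep '[{"translation":[0.0346,0.0434,-0.0749],"twist":[-0.008,0.009,-0.522],"hand":100},{"translation":[0.0346,0.0434,-0.0749],"twist":[-0.008,0.009,-0.522],"hand":100},{"translation":[0.0346,0.0434,-0.0749],"twist":[-0.008,0.009,-0.522],"hand":100},{"translation":[0.0346,0.0434,-0.0749],"twist":[-0.008,0.009,-0.522],"hand":100}]'
python3 -m creep '[{"translation":[0.0089,0.0556,-0.0743],"twist":[-0.008,0.009,-0.522],"hand":100},{"translation":[0.0089,0.0556,-0.0743],"twist":[-0.008,0.009,-0.522],"hand":100},{"translation":[0.0089,0.0556,-0.0743],"twist":[-0.008,0.009,-0.522],"hand":100},{"translation":[0.0089,0.0556,-0.0743],"twist":[-0.008,0.009,-0.522],"hand":100},{"translation":[0.0089,0.0556,-0.0743],"twist":[-0.008,0.009,-0.522],"hand":100}]'
python3 - <<'E'
from kin import *
segs([pick(*S[1],-1,up=.0)])
g=relg(S[1],*[f(v) for f,v in zip((lambda v:v,lambda v:v.as_euler('xyz')),pick(*S[1],-1))])
q=robot.observe()['qpos'];print(q)
for pad in(3,4):
    P,Q=place(g,pad,93.1);x,e=ik(P,Q,[-.5,1.1,1.15,.98,1.68,-.84]);print(pad,x,e,fk2(x,K)[2:])
E
```

```text
time: 8.35
tool_pos: [0.5906, -0.0361, 0.1644]
tool_rot: [1.545, 0.882, 1.618]
contact_force: [0.5, -0.5, -0.1]
opening: 0.0914
time: 8.75
tool_pos: [0.5111, 0.0154, 0.1653]
tool_rot: [1.488, 1.409, 1.569]
contact_force: [-0.8, 0.0, 0.2]
opening: 0.0915
time: 9.25
tool_pos: [0.432, 0.0672, 0.1641]
tool_rot: [-1.565, 1.208, -1.474]
contact_force: [0.4, -0.5, 0.2]
opening: 0.0916
T [0.1419, -0.0008, 0.0019] W [0.007, 0.005, 0.013]
--
rel [0.0055 0.0073 0.    ]
[ 0.2156  0.3419  1.8606 -0.4242  1.0258  0.3625]
3 [-0.545   1.1885  1.0055  0.9232  1.8036 -0.8104] 2.4050761382454766e-12 (array([ 0.4415, -0.1783,  0.4116]), array([ 0.6816, -0.3238,  0.1523]))
4 [-0.6326  1.2679  0.7984  0.8937  1.9407 -0.7529] 5.559132043586601e-10 (array([ 0.4351, -0.2243,  0.3737]), array([ 0.6863, -0.4084,  0.1523]))
```

Both remaining pads are reachable the same way. Descend on the second and grip.

```bash

python3 -m creep '[{"translation":[0.04,0,0.001],"twist":[0.007,0.005,0.013],"hand":100},{"translation":[0.08,-0.0005,0.0019],"twist":[0.007,0.005,0.013],"hand":100},{"translation":[0.115,-0.0008,0.0019],"twist":[0.007,0.005,0.013],"hand":100},{"translation":[0.1405,-0.0008,0.0019],"twist":[0.007,0.005,0.013],"hand":100},{"translation":[0.1405,-0.0008,0.0019],"twist":[0.007,0.005,0.013],"hand":100}]'
python3 -m creep '[{"translation":[0,0,0],"twist":[0,0,0],"hand":70},{"translation":[0,0,0],"twist":[0,0,0],"hand":55},{"translation":[0,0,0],"twist":[0,0,0],"hand":45},{"translation":[0,0,0],"twist":[0,0,0],"hand":30},{"translation":[0,0,0],"twist":[0,0,0],"hand":30}]' 40
python3 -m creep '[{"translation":[0,0,0],"twist":[0,0,0],"hand":30},{"translation":[0,0,0],"twist":[0,0,0],"hand":30},{"translation":[0,0,0],"twist":[0,0,0],"hand":30},{"translation":[0,0,0],"twist":[0,0,0],"hand":30}]' 40
python3 -m creep '[{"translation":[-0.008,-0.003,0],"twist":[0,0,0],"hand":30},{"translation":[-0.03,-0.011,0],"twist":[0,0,0],"hand":30},{"translation":[-0.066,-0.024,0],"twist":[0,0,0],"hand":30},{"translation":[-0.104,-0.038,0],"twist":[0,0,0],"hand":30},{"translation":[-0.141,-0.052,0],"twist":[0,0,0],"hand":30}]'
```

```text
time: 9.75
tool_pos: [0.4371, 0.015, 0.0306]
tool_rot: [-1.589, 1.223, -1.509]
contact_force: [-0.0, 0.2, 0.5]
opening: 0.0916
time: 10.25
tool_pos: [0.4375, 0.0154, 0.0313]
tool_rot: [-1.585, 1.223, -1.504]
contact_force: [-0.4, -0.4, -1.0]
opening: 0.0562
time: 10.65
tool_pos: [0.4383, 0.0157, 0.0317]
tool_rot: [-1.579, 1.223, -1.498]
contact_force: [2.4, 2.6, 6.0]
opening: 0.047
time: 11.15
tool_pos: [0.4371, 0.015, 0.1828]
tool_rot: [-1.59, 1.225, -1.509]
contact_force: [1.7, -0.8, -6.2]
opening: 0.0472
```

```bash
python3 - <<'E'
from kin import *
g=relg(S[1],np.array([.4383,.0157,.0317]),[-1.579,1.223,-1.498])
P,Q=place(g,3,93.1);print(P)
G=[([.56,-.05,.20],Q),([P[0],P[1],.13],Q)]
check(G);segs(G)
E
```

```text
rel [0.0053 0.0081 0.0006]
[ 0.6667 -0.0489  0.0512]
end q [-0.6296  0.8405  1.3582  0.8592  1.8574 -0.8572]
end q [-0.5443  1.0816  1.015   0.943   1.8647 -0.7274]
T [0.0028, -0.0254, 0.039] W [0.007, -0.005, 0.523]
T [-0.01, -0.0232, 0.0392] W [0.007, -0.005, 0.523]
T [-0.02, -0.0149, 0.0395] W [0.007, -0.005, 0.523]
--
T [0.0191, -0.0672, 0.1068] W [0.0, 0.0, 0.0]
--
```

```bash

python3 -m creep '[{"translation":[0.001,-0.006,0.01],"twist":[0.002,-0.001,0.13],"hand":30},{"translation":[0.0015,-0.013,0.02],"twist":[0.004,-0.002,0.26],"hand":30},{"translation":[0.002,-0.019,0.03],"twist":[0.005,-0.004,0.39],"hand":30},{"translation":[0.0028,-0.0254,0.039],"twist":[0.007,-0.005,0.523],"hand":30}]'
python3 -m creep '[{"translation":[-0.01,-0.0232,0.0392],"twist":[0.007,-0.005,0.523],"hand":30},{"translation":[-0.01,-0.0232,0.0392],"twist":[0.007,-0.005,0.523],"hand":30},{"translation":[-0.01,-0.0232,0.0392],"twist":[0.007,-0.005,0.523],"hand":30},{"translation":[-0.01,-0.0232,0.0392],"twist":[0.007,-0.005,0.523],"hand":30}]'
python3 -m creep '[{"translation":[-0.02,-0.0149,0.0395],"twist":[0.007,-0.005,0.523],"hand":30},{"translation":[-0.02,-0.0149,0.0395],"twist":[0.007,-0.005,0.523],"hand":30},{"translation":[-0.02,-0.0149,0.0395],"twist":[0.007,-0.005,0.523],"hand":30},{"translation":[-0.02,-0.0149,0.0395],"twist":[0.007,-0.005,0.523],"hand":30}]'
python3 -m creep '[{"translation":[0.006,-0.02,0.032],"twist":[0,0,0],"hand":30},{"translation":[0.013,-0.042,0.07],"twist":[0,0,0],"hand":30},{"translation":[0.0191,-0.065,0.1068],"twist":[0,0,0],"hand":30},{"translation":[0.0191,-0.065,0.1068],"twist":[0,0,0],"hand":30}]'
python3 - <<'E'
from kin import *
g=relg(S[1],np.array([.4383,.0157,.0317]),[-1.579,1.223,-1.498])
segs([place(g,3,93.1,up=.006)])
E
```

```text
time: 11.55
tool_pos: [0.4776, -0.0063, 0.1891]
tool_rot: [1.574, 1.388, 1.649]
contact_force: [-1.1, 0.6, -6.5]
opening: 0.0472
time: 11.95
tool_pos: [0.5179, -0.0292, 0.1935]
tool_rot: [1.572, 0.858, 1.637]
contact_force: [0.1, 0.1, -4.5]
opening: 0.0471
time: 12.35
tool_pos: [0.5583, -0.0521, 0.1968]
tool_rot: [1.578, 0.328, 1.629]
contact_force: [-0.0, 1.0, -5.2]
opening: 0.0475
time: 12.75
tool_pos: [0.6654, -0.0473, 0.1209]
tool_rot: [1.586, 0.325, 1.632]
contact_force: [-1.2, 0.6, -5.2]
opening: 0.0471
rel [0.0053 0.0081 0.0006]
T [0.0194, -0.0627, 0.0022] W [-0.01, -0.003, -0.023]
--
```

```bash

python3 -m creep '[{"translation":[0.006,-0.018,0.001],"twist":[-0.005,-0.002,-0.012],"hand":30},{"translation":[0.011,-0.034,0.002],"twist":[-0.01,-0.003,-0.023],"hand":30},{"translation":[0.016,-0.05,0.0022],"twist":[-0.01,-0.003,-0.023],"hand":30},{"translation":[0.0185,-0.059,0.0022],"twist":[-0.01,-0.003,-0.023],"hand":30},{"translation":[0.0194,-0.0615,0.0022],"twist":[-0.01,-0.003,-0.023],"hand":30}]'
python3 -m creep '[{"translation":[0,0,0],"twist":[0,0,0],"hand":30}]'
python3 - <<'E'
from kin import *
g=relg(S[1],np.array([.4383,.0157,.0317]),[-1.579,1.223,-1.498])
print(place(g,3,93.1,up=0)[0]);segs([place(g,3,93.1,up=.0015)])
E
```

```text
time: 13.25
tool_pos: [0.6662, -0.0487, 0.0553]
tool_rot: [1.576, 0.347, 1.629]
contact_force: [-0.6, 0.2, -5.0]
opening: 0.0469
time: 13.35
tool_pos: [0.6662, -0.049, 0.0556]
tool_rot: [1.576, 0.347, 1.629]
contact_force: [-0.3, 0.4, -5.7]
opening: 0.0474
rel [0.0053 0.0081 0.0006]
[ 0.6667 -0.0489  0.0492]
T [0.0017, -0.0046, 0.0005] W [-0.002, 0.0, -0.001]
--
```

```bash

python3 -m creep '[{"translation":[0.0006,-0.0016,0.0005],"twist":[-0.002,0,-0.001],"hand":30},{"translation":[0.0012,-0.0032,0.0005],"twist":[-0.002,0,-0.001],"hand":30},{"translation":[0.0017,-0.0046,0.0005],"twist":[-0.002,0,-0.001],"hand":30},{"translation":[0.0017,-0.0046,0.0005],"twist":[-0.002,0,-0.001],"hand":30}]'
python3 -m creep '[{"translation":[0.0003,-0.0008,0],"twist":[0,0,0],"hand":30},{"translation":[0.0003,-0.0008,0],"twist":[0,0,0],"hand":30}]'
python3 -m creep '[{"translation":[0.0002,-0.0006,0],"twist":[0,0,0],"hand":30},{"translation":[0.0002,-0.0006,0],"twist":[0,0,0],"hand":30}]'
```

```text
time: 13.75
tool_pos: [0.6667, -0.0489, 0.0507]
tool_rot: [1.574, 0.348, 1.629]
contact_force: [1.1, -0.3, -4.9]
opening: 0.0474
time: 13.95
tool_pos: [0.6667, -0.0488, 0.0499]
tool_rot: [1.574, 0.348, 1.629]
contact_force: [-0.3, 0.3, -5.3]
opening: 0.0474
time: 14.15
tool_pos: [0.6667, -0.0488, 0.0492]
tool_rot: [1.574, 0.348, 1.629]
contact_force: [-0.0, 0.4, -5.2]
opening: 0.0472
```

```bash

python3 -m creep '[{"translation":[0.0002,-0.0006,0],"twist":[0,0,0],"hand":30},{"translation":[0.0002,-0.0006,0],"twist":[0,0,0],"hand":30}]'
python3 -m creep '[{"translation":[0.0002,-0.0006,0],"twist":[0,0,0],"hand":30},{"translation":[0.0002,-0.0006,0],"twist":[0,0,0],"hand":30}]'
```

```text
time: 14.35
tool_pos: [0.6666, -0.0488, 0.0484]
tool_rot: [1.574, 0.348, 1.629]
contact_force: [0.0, -0.2, -4.1]
opening: 0.0472
time: 14.55
tool_pos: [0.6667, -0.0489, 0.048]
tool_rot: [1.574, 0.348, 1.629]
contact_force: [0.0, -0.8, -2.5]
opening: 0.0475
```

```bash

python3 -m creep '[{"translation":[0.0002,-0.0005,0],"twist":[0,0,0],"hand":30},{"translation":[0.0002,-0.0005,0],"twist":[0,0,0],"hand":30}]'
python3 -m creep '[{"translation":[0,0,0],"twist":[0,0,0],"hand":54},{"translation":[0,0,0],"twist":[0,0,0],"hand":60},{"translation":[0,0,0],"twist":[0,0,0],"hand":70},{"translation":[0,0,0],"twist":[0,0,0],"hand":75}]'
python3 -m creep '[{"translation":[-0.015,0,0],"twist":[0,0,0],"hand":75},{"translation":[-0.045,0,0],"twist":[0,0,0],"hand":80},{"translation":[-0.09,0,0],"twist":[0,0,0],"hand":90},{"translation":[-0.13,0.03,0],"twist":[0,0,0],"hand":100},{"translation":[-0.15,0.06,0],"twist":[0,0,0],"hand":100}]'
python3 - <<'E'
from kin import *
im=snap('scene','p4.png');t=snap('top','p4t.png')
cv2.imwrite('pics/p4c.png',np.hstack([cv2.resize(im[170:290,190:290],(500,600),interpolation=cv2.INTER_CUBIC),cv2.copyMakeBorder(cv2.resize(t[145:205,210:310],(300,180)),0,420,0,0,cv2.BORDER_CONSTANT)]))
o=robot.observe();print(o['qpos'],o['tool_pos'])
for sg in(1,-1):
    G=[([.5,-.16,.2],pick(*S[2],sg,up=.14)[1]),pick(*S[2],sg,up=.14),pick(*S[2],sg)];check(G);segs(G)
E
```

```text
time: 14.75
tool_pos: [0.6667, -0.049, 0.0479]
tool_rot: [1.573, 0.347, 1.629]
contact_force: [-0.9, -2.6, -1.1]
opening: 0.0475
time: 15.15
tool_pos: [0.6668, -0.0489, 0.0482]
tool_rot: [1.573, 0.347, 1.629]
contact_force: [0.1, 0.2, -0.3]
opening: 0.0661
time: 15.65
tool_pos: [0.6733, -0.1738, 0.157]
tool_rot: [1.572, 0.348, 1.625]
contact_force: [0.7, 0.3, -0.5]
opening: 0.0902
[-0.6695  1.1786  0.6822  0.945   2.0884 -0.6033] [ 0.6747 -0.1733  0.1618]
end q [-0.615   0.4757  1.5159  0.2874  1.3679 -0.7129]
end q [-0.804   0.5118  1.5681  0.2447  1.3272 -0.9039]
end q [-0.7413  0.662   1.7557  0.3042  0.9888 -0.952 ]
T [0.0039, 0.0225, -0.0867] W [0.02, -0.014, -0.434]
T [-0.0068, 0.0201, -0.0871] W [0.02, -0.014, -0.434]
--
T [0.0048, -0.0944, -0.0604] W [0.0, 0.0, 0.0]
--
T [0.14, -0.0, 0.0] W [0.0, 0.0, 0.0]
--
! 8 [-0.5203  0.6854  1.1931  0.1955  1.6959 -3.11  ] 0.018545200387075956
! 9 [-0.4439  0.573   1.3227  0.1275  1.5191 -3.11  ] 0.08012491028837353
! 10 [-0.3356  0.4271  1.5456 -0.003   1.224  -3.11  ] 0.11414224985199076
end q [-0.3356  0.4271  1.5456 -0.003   1.224  
[... 1255 characters left out ...]
73  0.5364  1.9084 -0.2462  0.6822 -3.11  ] 0.15109036992229066
! 8 [-0.416   0.5565  1.9319 -0.2594  0.632  -3.11  ] 0.15118603641598669
! 9 [-0.4158  0.5778  1.9553 -0.2739  0.5799 -3.11  ] 0.15104544453642052
! 10 [-0.4168  0.6003  1.9789 -0.2902  0.5253 -3.11  ] 0.15064065114373112
end q [-0.4168  0.6003  1.9789 -0.2902  0.5253 -3.11  ]
T [0.0016, 0.009, -0.0347] W [-0.563, 0.261, -0.008]
T [0.0092, 0.0259, -0.0231] W [-0.563, 0.261, -0.008]
T [0.0124, 0.0335, -0.0029] W [-0.563, 0.261, -0.008]
T [0.0101, 0.0291, 0.0184] W [-0.563, 0.261, -0.008]
T [0.003, 0.0143, 0.0328] W [-0.563, 0.261, -0.008]
--
T [0.0048, 0.0944, 0.0604] W [0.0, 0.0, 0.0]
--
T [0.14, 0.0, -0.0] W [0.0, 0.0, 0.0]
--
```

View pics/p4c.png

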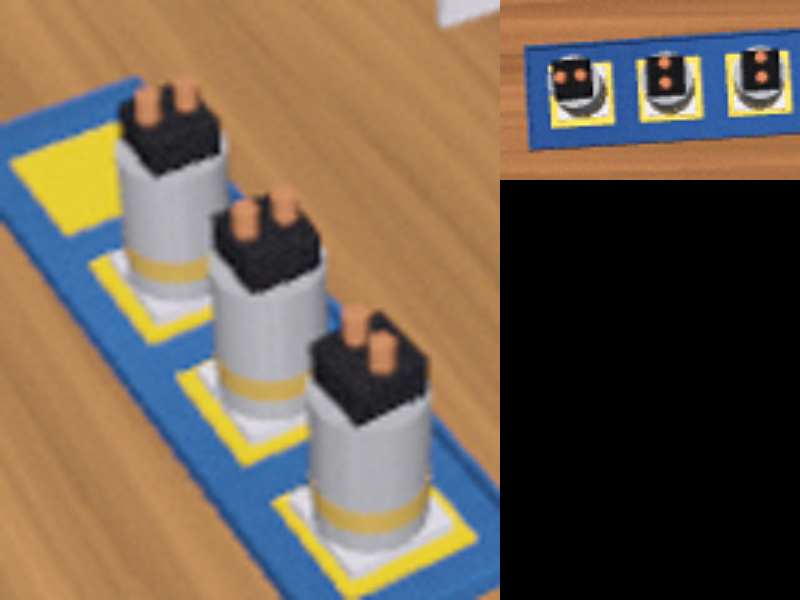

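```bash

python3 -m creep '[{"translation":[0.0039,0.0225,-0.0867],"twist":[0.02,-0.014,-0.434],"hand":100},{"translation":[0.0039,0.0225,-0.0867],"twist":[0.02,-0.014,-0.434],"hand":100},{"translation":[0.0039,0.0225,-0.0867],"twist":[0.02,-0.014,-0.434],"hand":100},{"translation":[0.0039,0.0225,-0.0867],"twist":[0.02,-0.014,-0.434],"hand":100}]'
python3 -m creep '[{"translation":[-0.0068,0.0201,-0.0871],"twist":[0.02,-0.014,-0.434],"hand":100},{"translation":[-0.0068,0.0201,-0.0871],"twist":[0.02,-0.014,-0.434],"hand":100},{"translation":[-0.0068,0.0201,-0.0871],"twist":[0.02,-0.014,-0.434],"hand":100},{"translation":[-0.0068,0.0201,-0.0871],"twist":[0.02,-0.014,-0.434],"hand":100}]'
python3 -m creep '[{"translation":[0.0048,-0.0944,-0.0604],"twist":[0,0,0],"hand":100},{"translation":[0.0048,-0.0944,-0.0604],"twist":[0,0,0],"hand":100},{"translation":[0.0048,-0.0944,-0.0604],"twist":[0,0,0],"hand":100},{"translation":[0.0048,-0.0944,-0.0604],"twist":[0,0,0],"hand":100}]'
python3 - <<'E'
from kin import *
segs([pick(*S[2],1)])
E
```

```text
time: 16.15
tool_pos: [0.5876, -0.1663, 0.1849]
tool_rot: [1.566, 0.793, 1.601]
contact_force: [1.0, 0.1, 1.2]
opening: 0.0914
time: 16.55
tool_pos: [0.5009, -0.1581, 0.2053]
tool_rot: [1.551, 1.227, 1.562]
contact_force: [-0.4, 0.8, 0.7]
opening: 0.092
time: 16.95
tool_pos: [0.4416, -0.2476, 0.167]
tool_rot: [1.555, 1.222, 1.563]
contact_force: [-0.2, -1.2, 0.1]
opening: 0.0917
T [0.1435, -0.0013, -0.002] W [-0.0, 0.006, -0.0]
--
```

```bash

python3 -m creep '[{"translation":[0.04,0,-0.001],"twist":[0,0.003,0],"hand":100},{"translation":[0.08,-0.0005,-0.002],"twist":[0,0.006,0],"hand":100},{"translation":[0.115,-0.0013,-0.002],"twist":[0,0.006,0],"hand":100},{"translation":[0.1425,-0.0013,-0.002],"twist":[0,0.006,0],"hand":100},{"translation":[0.1425,-0.0013,-0.002],"twist":[0,0.006,0],"hand":100}]'
python3 -m creep '[{"translation":[0,0,0],"twist":[0,0,0],"hand":70},{"translation":[0,0,0],"twist":[0,0,0],"hand":55},{"translation":[0,0,0],"twist":[0,0,0],"hand":45},{"translation":[0,0,0],"twist":[0,0,0],"hand":30},{"translation":[0,0,0],"twist":[0,0,0],"hand":30}]' 40
python3 -m creep '[{"translation":[0,0,0],"twist":[0,0,0],"hand":30},{"translation":[0,0,0],"twist":[0,0,0],"hand":30},{"translation":[0,0,0],"twist":[0,0,0],"hand":30},{"translation":[0,0,0],"twist":[0,0,0],"hand":30}]' 40
python3 - <<'E'
from kin import *
o=robot.observe();tp,tr=o['tool_pos'],o['tool_rot'];print(tp.tolist(),tr.tolist(),o['opening'],o['contact_force'])
np.savez('g3.npz',tp=tp,tr=tr)
g=relg(S[2],tp,tr);P,Q=place(g,4,93.1);Q0=R.from_euler('xyz',tr);print(P)
L=[.48,-.19,.23];z=lambda a:R.from_euler('z',a,degrees=True)*Q0
G=[(tp+[0,0,.15],Q0)]+[(L,z(-a)) for a in(60,120,179)]+[([.57,-.14,.21],Q),([P[0],P[1],.13],Q)]
check(G);segs(G,am=40)
E
```

```text
time: 17.45
tool_pos: [0.4395, -0.1969, 0.03]
tool_rot: [1.586, 1.214, 1.595]
contact_force: [-0.2, 0.8, 1.0]
opening: 0.0918
time: 17.95
tool_pos: [0.4398, -0.1973, 0.0306]
tool_rot: [1.583, 1.215, 1.592]
contact_force: [0.1, -0.5, 0.1]
opening: 0.0565
time: 18.35
tool_pos: [0.4401, -0.1977, 0.031]
tool_rot: [1.581, 1.216, 1.589]
contact_force: [1.0, -2.2, 4.9]
opening: 0.0472
[0.440110839702713, -0.19766190840435616, 0.031025950003495794] [1.5805777619984802, 1.2157994531833953, 1.58903654841563] 0.04723515764589714 [ 0.9742 -2.1574  4.8995]
rel [ 0.0041 -0.009  -0.0002]
[ 0.6714 -0.1328  0.05  ]
end q [-0.7392  0.446   1.628   0.2634  1.3254 -0.8453]
end q [-0.7195  0.2666  1.7526  0.3928  1.045   0.1333]
end q [-0.5305  0.1842  1.8644  0.013   0.7382  1.5475]
end q [-0.3414  0.3069  1.6945 -0.3845  1.0383  2.9543]
end q [-0.7242  0.911   1.1546  0.8263  1.9957  2.3323]
end q [-0.6323  1.1583  0.8218  0.9196  1.9872  2.4622]
T [-0.1406, 0.0521, -0.0005] W [0.0, 0.0, 0.0]
--
T [-0.0218, 0.012, 0.0199] W [0.491, -0.182, 0.002]
T [-0.0184, 0.0209, 0.0154] W [0.491, -0.182, 0.002]
--
T [0.0, 0.0, 0.0] W [0.491, -0.182, 0.002]
T [0.0, 0.0, 0.0] W [0.491, -0.182, 0.002]
--
T [0.0, 0.0, 0.0] W [0.483, -0.179, 0.002]
T [0.0, 0.0, 0.0] W [0.483, -0.179, 0.002]
--
T [0.0008, -0.0172, -0.0304] W [-0.008, -0.005, -0.524]
T [0.0091, -0.0143, -0.0306] W [-0.008, -0.005, -0.524]
T [0.0149, -0.0076, -0.0307] W [-0.008, -0.005, -0.524]
--
T [0.0297, 0.0743, -0.1016] W [0.0, 0.0, 0.0]
--
```

```bash

python3 -m creep '[{"translation":[-0.008,0.003,0],"twist":[0,0,0],"hand":30},{"translation":[-0.03,0.011,0],"twist":[0,0,0],"hand":30},{"translation":[-0.066,0.024,0],"twist":[0,0,0],"hand":30},{"translation":[-0.104,0.038,0],"twist":[0,0,0],"hand":30},{"translation":[-0.1406,0.052,0],"twist":[0,0,0],"hand":30}]'
python3 -m creep '[{"translation":[-0.005,0.003,0.005],"twist":[0.12,-0.045,0],"hand":30},{"translation":[-0.011,0.006,0.01],"twist":[0.25,-0.09,0],"hand":30},{"translation":[-0.0218,0.012,0.0199],"twist":[0.37,-0.136,0.001],"hand":30},{"translation":[-0.0218,0.012,0.0199],"twist":[0.491,-0.182,0.002],"hand":30},{"translation":[-0.0218,0.012,0.0199],"twist":[0.491,-0.182,0.002],"hand":30}]'
python3 -m creep '[{"translation":[-0.0184,0.0209,0.0154],"twist":[0.491,-0.182,0.002],"hand":30},{"translation":[-0.0184,0.0209,0.0154],"twist":[0.491,-0.182,0.002],"hand":30},{"translation":[-0.0184,0.0209,0.0154],"twist":[0.491,-0.182,0.002],"hand":30},{"translation":[-0.0184,0.0209,0.0154],"twist":[0.491,-0.182,0.002],"hand":30}]'
python3 -m creep '[{"translation":[0,0,0],"twist":[0.491,-0.182,0.002],"hand":30},{"translation":[0,0,0],"twist":[0.491,-0.182,0.002],"hand":30},{"translation":[0,0,0],"twist":[0.491,-0.182,0.002],"hand":30},{"translation":[0,0,0],"twist":[0.491,-0.182,0.002],"hand":30},{"translation":[0,0,0],"twist":[0.491,-0.182,0.002],"hand":30}]'
python3 -m creep '[{"translation":[0,0,0],"twist":[0.491,-0.182,0.002],"hand":30},{"translation":[0,0,0],"twist":[0.491,-0.182,0.002],"hand":30},{"translation":[0,0,0],"twist":[0.491,-0.182,0.002],"hand":30},{"translation":[0,0,0],"twist":[0.491,-0.182,0.002],"hand":30},{"translation":[0,0,0],"twist":[0.491,-0.182,0.002],"hand":30}]'
python3 - <<'E'
from kin import *
d=np.load('g3.npz');tp,tr=d['tp'],d['tr'];Q0=R.from_euler('xyz',tr)
g=relg(S[2],tp,tr);P,Q=place(g,4,93.1);print(robot.observe()['qpos'])
G=[([.48,-.19,.23],R.from_euler('z',-179,degrees=True)*Q0),([.57,-.14,.21],Q),([P[0],P[1],.13],Q)]
check(G);segs(G,am=40)
E
```

```text
time: 18.85
tool_pos: [0.4399, -0.1974, 0.1823]
tool_rot: [1.585, 1.215, 1.593]
contact_force: [1.2, -0.4, -3.3]
opening: 0.0473
time: 19.35
tool_pos: [0.4589, -0.1928, 0.2069]
tool_rot: [1.589, 1.216, 1.073]
contact_force: [-0.8, 0.6, -4.5]
opening: 0.0475
time: 19.75
tool_pos: [0.478, -0.1882, 0.2308]
tool_rot: [1.593, 1.219, 0.552]
contact_force: [-0.4, -0.4, -3.6]
opening: 0.0468
time: 20.25
tool_pos: [0.4773, -0.187, 0.2302]
tool_rot: [1.589, 1.223, 0.029]
contact_force: [0.9, 0.3, -4.0]
opening: 0.0472
time: 20.75
tool_pos: [0.4772, -0.1864, 0.2295]
tool_rot: [1.574, 1.226, -0.505]
contact_force: [1.0, 0.3, -3.3]
opening: 0.0473
rel [ 0.0041 -0.009  -0.0002]
[-0.5262  0.1813  1.866   0.0104  0.75    1.5466]
end q [-0.3414  0.3069  1.6945 -0.3845  1.0383  2.9543]
end q [-0.7242  0.911   1.1546  0.8263  1.9957  2.3323]
end q [-0.6323  1.1583  0.8218  0.9196  1.9872  2.4622]
T [0.0005, 0.0021, 0.0009] W [0.487, -0.177, 0.006]
T [0.0006, 0.0022, -0.0003] W [0.487, -0.177, 0.006]
--
T [0.0008, -0.0172, -0.0304] W [-0.008, -0.005, -0.524]
T [0.0091, -0.0143, -0.0306] W [-0.008, -0.005, -0.524]
T [0.0149, -0.0076, -0.0307] W [-0.008, -0.005, -0.524]
--
T [0.0297, 0.0743, -0.1016] W [0.0, 0.0, 0.0]
--
```

```bash

python3 -m creep '[{"translation":[0.0005,0.0021,0.0009],"twist":[0.487,-0.177,0.006],"hand":30},{"translation":[0.0005,0.0021,0.0009],"twist":[0.487,-0.177,0.006],"hand":30},{"translation":[0.0005,0.0021,0.0009],"twist":[0.487,-0.177,0.006],"hand":30},{"translation":[0.0005,0.0021,0.0009],"twist":[0.487,-0.177,0.006],"hand":30},{"translation":[0.0005,0.0021,0.0009],"twist":[0.487,-0.177,0.006],"hand":30}]'
python3 -m creep '[{"translation":[0.0006,0.0022,-0.0003],"twist":[0.487,-0.177,0.006],"hand":30},{"translation":[0.0006,0.0022,-0.0003],"twist":[0.487,-0.177,0.006],"hand":30},{"translation":[0.0006,0.0022,-0.0003],"twist":[0.487,-0.177,0.006],"hand":30},{"translation":[0.0006,0.0022,-0.0003],"twist":[0.487,-0.177,0.006],"hand":30},{"translation":[0.0006,0.0022,-0.0003],"twist":[0.487,-0.177,0.006],"hand":30}]'
python3 -m creep '[{"translation":[0.0008,-0.0172,-0.0304],"twist":[-0.008,-0.005,-0.524],"hand":30},{"translation":[0.0008,-0.0172,-0.0304],"twist":[-0.008,-0.005,-0.524],"hand":30},{"translation":[0.0008,-0.0172,-0.0304],"twist":[-0.008,-0.005,-0.524],"hand":30},{"translation":[0.0008,-0.0172,-0.0304],"twist":[-0.008,-0.005,-0.524],"hand":30},{"translation":[0.0008,-0.0172,-0.0304],"twist":[-0.008,-0.005,-0.524],"hand":30}]'
python3 -m creep '[{"translation":[0.0091,-0.0143,-0.0306],"twist":[-0.008,-0.005,-0.524],"hand":30},{"translation":[0.0091,-0.0143,-0.0306],"twist":[-0.008,-0.005,-0.524],"hand":30},{"translation":[0.0091,-0.0143,-0.0306],"twist":[-0.008,-0.005,-0.524],"hand":30},{"translation":[0.0091,-0.0143,-0.0306],"twist":[-0.008,-0.005,-0.524],"hand":30},{"translation":[0.0091,-0.0143,-0.0306],"twist":[-0.008,-0.005,-0.524],"hand":30}]'
python3 - <<'E'
from kin import *
d=np.load('g3.npz');tp,tr=d['tp'],d['tr']
g=relg(S[2],tp,tr);P,Q=place(g,4,93.1);print(robot.observe()['qpos'])
G=[([.57,-.14,.21],Q),([P[0],P[1],.125],Q)]
check(G);segs(G,am=40)
E
```

```text
time: 21.25
tool_pos: [0.4788, -0.1879, 0.2292]
tool_rot: [1.566, 1.223, -1.027]
contact_force: [0.8, -0.6, -3.6]
opening: 0.0473
time: 21.75
tool_pos: [0.4804, -0.1897, 0.2288]
tool_rot: [1.563, 1.219, -1.543]
contact_force: [-0.4, -0.8, -3.6]
opening: 0.0475
time: 22.25
tool_pos: [0.5099, -0.1753, 0.2214]
tool_rot: [-1.532, 1.398, 1.653]
contact_force: [-0.2, -0.5, -2.7]
opening: 0.0472
time: 22.75
tool_pos: [0.5392, -0.1594, 0.2125]
tool_rot: [-1.557, 0.873, 1.634]
contact_force: [-0.1, -0.1, -2.8]
opening: 0.0471
rel [ 0.0041 -0.009  -0.0002]
[-0.6798  0.6639  1.2882  0.4963  1.6892  2.3432]
end q [-0.7242  0.911   1.1546  0.8263  1.9957  2.3323]
end q [-0.6323  1.1645  0.822   0.9174  1.9833  2.4567]
T [0.0131, -0.0122, -0.0318] W [-0.006, 0.007, -0.518]
--
T [0.0315, 0.079, -0.1016] W [0.0, 0.0, 0.0]
--
```

```bash

python3 -m creep '[{"translation":[0.0131,-0.0122,-0.0318],"twist":[-0.006,0.007,-0.518],"hand":30},{"translation":[0.0131,-0.0122,-0.0318],"twist":[-0.006,0.007,-0.518],"hand":30},{"translation":[0.0131,-0.0122,-0.0318],"twist":[-0.006,0.007,-0.518],"hand":30},{"translation":[0.0131,-0.0122,-0.0318],"twist":[-0.006,0.007,-0.518],"hand":30},{"translation":[0.0131,-0.0122,-0.0318],"twist":[-0.006,0.007,-0.518],"hand":30}]'
python3 -m creep '[{"translation":[0.009,0.022,-0.03],"twist":[0,0,0],"hand":30},{"translation":[0.019,0.047,-0.065],"twist":[0,0,0],"hand":30},{"translation":[0.0315,0.077,-0.1016],"twist":[0,0,0],"hand":30},{"translation":[0.0315,0.077,-0.1016],"twist":[0,0,0],"hand":30}]'
python3 - <<'E'
from kin import *
d=np.load('g3.npz');tp,tr=d['tp'],d['tr']
g=relg(S[2],tp,tr);segs([place(g,4,93.1,up=.006)])
E
```

```text
time: 23.25
tool_pos: [0.5699, -0.1394, 0.2079]
tool_rot: [-1.569, 0.356, 1.623]
contact_force: [-0.1, 0.1, -3.3]
opening: 0.0471
time: 23.65
tool_pos: [0.6726, -0.1275, 0.1164]
tool_rot: [-1.561, 0.357, 1.629]
contact_force: [-2.0, 0.6, -4.9]
opening: 0.0476
rel [ 0.0041 -0.009  -0.0002]
T [0.0169, 0.0603, 0.001] W [-0.008, 0.007, -0.002]
--
```

```bash

python3 -m creep '[{"translation":[0.004,0.016,0.0005],"twist":[-0.004,0.003,-0.001],"hand":30},{"translation":[0.009,0.033,0.001],"twist":[-0.008,0.007,-0.002],"hand":30},{"translation":[0.0135,0.048,0.001],"twist":[-0.008,0.007,-0.002],"hand":30},{"translation":[0.016,0.057,0.001],"twist":[-0.008,0.007,-0.002],"hand":30},{"translation":[0.0169,0.059,0.001],"twist":[-0.008,0.007,-0.002],"hand":30}]'
python3 -m creep '[{"translation":[0,0,0],"twist":[0,0,0],"hand":30}]'
python3 - <<'E'
from kin import *
d=np.load('g3.npz');tp,tr=d['tp'],d['tr']
g=relg(S[2],tp,tr);print(place(g,4,93.1,up=0)[0]);segs([place(g,4,93.1,up=.0015)])
im=snap('scene','p5.png')
cv2.imwrite('pics/p5c.png',cv2.resize(im[160:290,170:300],(600,600),interpolation=cv2.INTER_CUBIC))
E
```

```text
time: 24.15
tool_pos: [0.671, -0.1326, 0.0546]
tool_rot: [-1.571, 0.355, 1.621]
contact_force: [0.4, -0.5, -4.1]
opening: 0.047
time: 24.25
tool_pos: [0.6711, -0.133, 0.0551]
tool_rot: [-1.572, 0.356, 1.62]
contact_force: [0.6, 0.7, -3.3]
opening: 0.0472
rel [ 0.0041 -0.009  -0.0002]
[ 0.6714 -0.1328  0.048 ]
T [0.0021, 0.0052, -0.0002] W [0.0, -0.001, -0.001]
--
```

View pics/p5c.png

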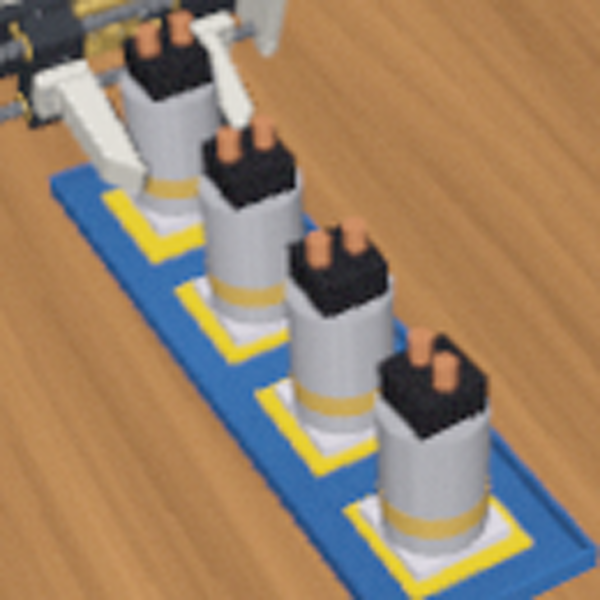

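Upright over pad 4 and in line; lower the last few millimetres gently.

```bash

python3 -m creep '[{"translation":[0.0007,0.0018,-0.0002],"twist":[0,-0.001,-0.001],"hand":30},{"translation":[0.0014,0.0036,-0.0002],"twist":[0,-0.001,-0.001],"hand":30},{"translation":[0.0021,0.0052,-0.0002],"twist":[0,-0.001,-0.001],"hand":30},{"translation":[0.0021,0.0052,-0.0002],"twist":[0,-0.001,-0.001],"hand":30}]'
python3 -m creep '[{"translation":[0.0003,0.0009,0],"twist":[0,0,0],"hand":30},{"translation":[0.0003,0.0009,0],"twist":[0,0,0],"hand":30}]'
python3 -m creep '[{"translation":[0.0002,0.0006,0],"twist":[0,0,0],"hand":30},{"translation":[0.0002,0.0006,0],"twist":[0,0,0],"hand":30}]'
python3 -m creep '[{"translation":[0.0002,0.0005,0],"twist":[0,0,0],"hand":30},{"translation":[0.0002,0.0005,0],"twist":[0,0,0],"hand":30}]'
```

```text
time: 24.7
tool_pos: [0.6713, -0.1328, 0.0495]
tool_rot: [-1.571, 0.355, 1.621]
contact_force: [0.7, 0.6, -3.5]
opening: 0.047
time: 24.9
tool_pos: [0.6712, -0.1328, 0.0483]
tool_rot: [-1.571, 0.355, 1.621]
contact_force: [0.3, 0.9, -2.2]
opening: 0.0471
time: 25.1
tool_pos: [0.6713, -0.1328, 0.0481]
tool_rot: [-1.572, 0.355, 1.621]
contact_force: [-0.7, -0.5, -1.4]
opening: 0.0473
time: 25.3
tool_pos: [0.6713, -0.1329, 0.0481]
tool_rot: [-1.572, 0.354, 1.622]
contact_force: [-1.0, 0.4, 1.1]
opening: 0.0472
```

```bash

python3 -m creep '[{"translation":[0,0,0],"twist":[0,0,0],"hand":54},{"translation":[0,0,0],"twist":[0,0,0],"hand":60},{"translation":[0,0,0],"twist":[0,0,0],"hand":70},{"translation":[0,0,0],"twist":[0,0,0],"hand":75}]'
python3 -m creep '[{"translation":[-0.015,0,0],"twist":[0,0,0],"hand":75},{"translation":[-0.045,0,0],"twist":[0,0,0],"hand":80},{"translation":[-0.08,-0.02,0],"twist":[0,0,0],"hand":90},{"translation":[-0.1,-0.06,0.03],"twist":[0,0,0],"hand":100},{"translation":[-0.1,-0.1,0.07],"twist":[0,0,0],"hand":100}]'
python3 -m creep '[{"translation":[0,-0.04,0.04],"twist":[0,0,0],"hand":100},{"translation":[0,-0.04,0.08],"twist":[0,0,0],"hand":100},{"translation":[0,-0.04,0.12],"twist":[0,0,0],"hand":100},{"translation":[0,-0.04,0.12],"twist":[0,0,0],"hand":100}]'
python3 - <<'E'
from kin import *
im=snap('scene','p6.png');t=snap('top','p6t.png')
cv2.imwrite('pics/p6c.png',np.hstack([cv2.resize(im[160:300,190:300],(450,573),interpolation=cv2.INTER_CUBIC),cv2.copyMakeBorder(cv2.resize(t[145:205,212:352],(350,150),interpolation=cv2.INTER_CUBIC),0,423,0,0,cv2.BORDER_CONSTANT)]))
for n in('scene','top'):
    a=cv2.imread(f'pics/{n}0.png').astype(int);b=cv2.imread('pics/p6.png' if n=='scene' else 'pics/p6t.png').astype(int)
    d=np.abs(a-b).max(2)>60
    for name,(u0,v0,u1,v1) in (dict(bottle=(325,320,380,418),spanner=(183,122,245,152)) if n=='scene' else dict(bottle=(100,150,148,188),spanner=(410,183,440,252),done=(222,160,250,190))).items(): print(n,name,d[v0:v1,u0:u1].sum())
E
```

```text
time: 25.7
tool_pos: [0.6713, -0.1328, 0.0482]
tool_rot: [-1.572, 0.354, 1.621]
contact_force: [0.3, 0.1, -0.5]
opening: 0.0657
time: 26.2
tool_pos: [0.6112, -0.1993, 0.1692]
tool_rot: [-1.574, 0.355, 1.619]
contact_force: [1.9, -1.0, 0.4]
opening: 0.0905
time: 26.6
tool_pos: [0.4871, -0.1918, 0.2075]
tool_rot: [-1.571, 0.354, 1.617]
contact_force: [0.6, -0.0, 0.4]
opening: 0.0919
scene bottle 0
scene spanner 0
top bottle 0
top spanner 759
top done 0
```

View pics/p6c.png

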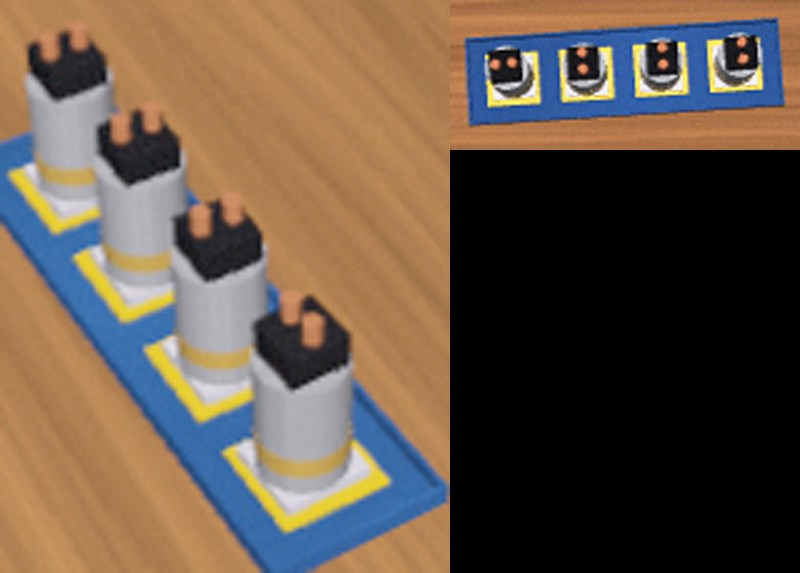

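```bash
python3 - <<'E'
from h import *
np.set_printoptions(precision=4,suppress=True)
t=cv2.imread('pics/p6t.png');S=6;u0,v0,u1,v1=212,145,352,205
g=cv2.resize(t[v0:v1,u0:u1],None,fx=S,fy=S,interpolation=cv2.INTER_CUBIC).astype(int)
px=lambda a:[[(a[0]+.5)/S-.5+u0,(a[1]+.5)/S-.5+v0]]
Y=((g[...,2]>150)&(g[...,2]-g[...,0]>90)&(g[...,1]>130)).astype(np.uint8)   # yellow
W=((g.min(2)>175)).astype(np.uint8)
B=((g.max(2)<55)).astype(np.uint8);B=cv2.morphologyEx(B,cv2.MORPH_CLOSE,np.ones((19,19)))
for i,p in enumerate([(.6573,.1267),(.6616,.0435),(.6663,-.0412),(.671,-.1258)]):
    c=(proj('top',[[*p,.103]])[0]-[u0,v0]+.5)*S
    m=np.zeros_like(B);cv2.circle(m,tuple(int(v) for v in c),75,1,-1)
    pts=np.argwhere((B&m)>0)[:,::-1].astype(np.int32);r=cv2.minAreaRect(pts)
    cx=atz('top',px(r[0]),.1)[0]
    print(i+1,'cap',cx[:2],'minus pad mm',(cx[:2]-p)*1e3,'rect',np.round(r[1],1),r[2])
E
```

```text
1 cap [0.6526 0.1254] minus pad mm [-4.7373 -1.2633] rect [102.5  74.1] 83.55839538574219
2 cap [0.656  0.0428] minus pad mm [-5.6484 -0.7313] rect [103.7  79.8] 79.11447143554688
3 cap [ 0.6594 -0.0418] minus pad mm [-6.8623 -0.63  ] rect [101.2  71.2] 87.0643310546875
4 cap [ 0.6699 -0.1256] minus pad mm [-1.1149  0.1622] rect [78.8 75.2] 86.98721313476562
```

```bash
python3 -c "
from cell import robot
print(robot.hand_in())"
```

```text
the job is handed in; nothing more can be done
None
```

The three lying solenoids now stand cap up on the three free pads, and the job was handed in at about 27 s of the 66 s allowed. I gripped each one by the can, tilted it upright and lowered it in steps of about 0.5 mm. The wrist force readings stayed at about 7 N or less throughout.

**Row:** In the last pictures all four solenoids are upright, and their foot plates look centred and square to the pads.
- Along the row, the measured cap centres are within about 1.3 mm of the pad centres, including the solenoid that was already there.
- Across the row, the check is clean only for the rightmost solenoid, which is about 1 mm off. For the other three the measurement gave 5–7 mm, because the dark region it used also took in the can's shading. The solenoid already there reads about 5 mm too. For these three I rely on the even yellow margins in the pictures.

**Studs:** On the three I placed, the studs point across the tray. On the solenoid already there they point along it. The feet are square either way.

**Other objects:** The bottle shows no change in either camera, and neither does the standing solenoid in the top view. The spanner shows no change in the scene camera. The top view did register a difference at the spanner, which I put down to the arm being in the way and did not check further.

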